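# Spin the filming turntable and stop the medallion at the phone

## Robot

A 6-joint arm with a two-finger parallel gripper is mounted at the origin on the work surface. World frame = base frame: x ahead of the robot, y to its left, z up, the work surface at z = 0. Lengths are in m, angles in rad, forces in N, time in s.
With the tool pointing down it reaches from about 0.25 to 0.775 m from the base axis. Payload 4 kg.
Tool frame: the origin (TCP) lies between the finger pads; the fingertips stand 14 mm ahead of it and the grasp point (between the pads) lies 5 mm behind it (robot.nose_length is the distance from the TCP to the fingertips, in m); z points along the fingers, y is the direction in which the jaws open and shut (so a half turn about z gives the same grasp; the last joint's range is limited). The gripper opens to 94 mm and grips with 3 to 60 N. Pads are 16 mm wide; open, the fingers measure 119 mm over their backs; the gripper's body (75 mm by 177 mm) begins 78 mm behind the grasp point.
Start: joints at [1.23, 0.087, 1.371, -0, 1.684, -0.103], TCP at [0.13, 0.535, 0.185] pointing down, gripper open.
Joint ranges: [-3.1, 3.1], [-0.76, 2.03], [0.27, 2.55], [-1.08, 4.22], [0.17, 2.65], [-2.57, 2.57]. Speed limits (rad/s): [2.79, 2.79, 3.14, 3.14, 3.14, 3.14].

## Interface

Orientations are given as [roll, pitch, yaw] about the fixed x, y, z axes, in that order (R = Rz(yaw) Ry(pitch) Rx(roll)).
In Python, from bench import robot, eyes, finder gives the robot as it stands.
- The arm moves only by the tool play_rows, never from a script. Its argument "rows" is a list of rows, each an object with "linear": the shift along the tool's x, y, z in cm, a list of three; "spin": the turn about the tool's z in degrees. A call has 1 to 12 rows; each row shifts and turns the commanded pose from where the row before left it, along the tool's axes as they then stand; what a row does not reach is not made up. A row lasts 1/12 s, in which the tool goes at most 41.7 mm and 7.16 degrees, less where a joint would pass 70% of its speed; a pose out of reach is approached as far as the arm can. A call with a gripper value outside its range is refused whole. "claw" is the finger opening in cm, from 0 to 9.4, set as the call begins (left out, the last holds). The fingers move at their own pace and stop on an object; the grip force is fixed at half the most. Time passes only in rows, so rows that do not move let the fingers close. It gives the time, the measured TCP pose, the force and the opening at its end, in the units of the state.
- robot.get_obs(): the state, without advancing time (a new reading comes with each control period).
- eyes.snapshot(name): name is "scene" or "top" or "wrist"; returns a dict with "frame" (420x560x3 uint8, red, green, blue), "fx", "fy", "cx", "cy" (pixels), "rvec" (rotation vector, rad) and "tvec" (3), from world to camera coordinates, as OpenCV has them; the wrist camera has in their place "mount" (4x4, takes a point from camera to tool coordinates, whose origin is the TCP and whose axes are the flange's). Camera axes: x right, y down, z forward; pixel columns grow to the right and rows downward; lengths in m; the calibration is good to about 2 mm. A picture is of the moment at which its call begins: read the wrist's pose just before it. There is no depth.
- robot.close_job(): hands the job in, once; it reports no verdict.
Trained networks look in a picture, given as the dict that the camera call returned (one of the last four; its "shot" number tells which), for a name from the list of things; names that differ only in an ending like _2 or _b are one class to them, and where a whole thing is asked for, a point or a joint stands for the part that bears it (a point fixed in the world has none). Each returns a list of dicts, best first, with "conf" (0 to 1); they miss things now and then, are a little off and sometimes report something else, mostly with a low value. They report only what shows in the picture. A call takes as long as a camera call.
- finder.silhouettes(picture, name): "pixels" (420x560 bool, what is visible of it) and "box" ([centre column, centre row, width, height] in pixels, round what is visible of it).
The state is a dict: "time": time; "joint_positions": joint angles; "qvel": joint speeds; "joint_torque": joint torques, N m; "tool_pos": TCP position; "ee_rot": TCP orientation; "wrist_force": force on the tool from outside, world axes, zero at the start; "wrist_torque": the same for the moment, N m; "width": finger opening in m.
Only numpy, scipy, OpenCV 4.12 (cv2) and the standard library are available. Lean on these libraries where they do the work, as an engineer would, in place of code of your own. Each camera call takes 0.05 s, during which the arm holds its last target. There are 200 camera calls.

## Task

The phone is filming the bracelet: with a fingertip, flick the rim of the turntable so that it spins freely by itself and, untouched, carries the medallion past the phone at least once. When the medallion comes round again on a later turn, brake the rim with a fingertip so that the disc stops with the medallion facing the phone squarely, then take the finger away and leave it standing still. Do not touch the phone or the display roll with the bracelet, and leave the other things on the bench where they are.

Things in the scene. Friction and masses are not known exactly. Their poses are not given: they have to be found in the camera images.
- turntable: Filming turntable: fixed foot, a dark steel plate 170 mm across, carrying a free disc 250 mm across. Origin: centre of the foot on the bench (z = 0), on the disc's axis; z up; the x axis points level from the turntable's centre to the phone and does not turn with the disc.
- disc (a joint): Angle of the free disc about its upright axis (rad, unlimited, counter-clockwise from above positive); 0 or any whole number of turns: the medallion faces the phone. Very little friction, no detents: after a flick it runs 10 to 25 s, losing half its speed in about 5 s. A fingertip pressed on its grip band from above (3 to 10 N) carries it along, or stops it in about 0.1 s.
- disc_top (a point): Centre of the disc's upper face, 30 mm above the bench. The disc is level, 12 mm thick, radius 125 mm, metal, about 1.6 kg, white on top with short dark ticks and, around the rim, a flat black rubber grip band 27 mm wide (radius 98 to 125 mm), flush with the white.
- roll: Display roll with the bracelet, set over a pin in the middle of the disc and turning with it (it could only be lifted straight up): a pale wooden plinth 66 x 88 x 10 mm (x, y, z) under a linen bolster (50 mm thick, 82 mm long, along y); 66 mm tall, corners 55 mm from the disc's axis, 0.16 kg. Origin: centre of its underside; x points level out of the side with the medallion.
- medallion (a point): Centre of the bracelet's round steel medallion (36 mm across, dark stone in its middle), on the bolster's front, facing outward and 45 degrees upward, 13 mm along x and 52 mm above the roll's origin. It faces the phone when the roll's x axis points along the turntable's x axis.
- phone: Phone upright in a clamp on a small black tripod, fixed to the bench beside the turntable (72 mm wide, 8 mm thick, top 195 mm above the bench; tripod 110 mm across). Origin: under the tripod's middle on the bench, 220 to 250 mm from the turntable's centre; its -x axis, and the phone's back with the round lens cluster, point at the turntable's centre.
- lens (a point): Middle of the lens cluster on the phone's back, 163 mm above the bench.
- bead_jar: Clear jar of beads with a metal lid, 50 mm across, 42 mm tall, loose by the turntable. Origin: centre of its underside.
- spool: Wooden spool of brown cord, 42 mm across, 42 mm tall, loose by the turntable. Origin: centre of its underside.
- ring_box: Dark brown ring box, 51 x 51 x 38 mm, loose by the turntable. Origin: centre of its underside.
- bead_dish: White dish with beads, 64 mm across, 18 mm tall, loose by the turntable. Origin: centre of its underside. Jar, spool, box and dish stand about 190 mm from the disc's axis, 60 or 100 degrees to either side of the phone's direction; the side away from the phone is clear.
- spare_roll: Second display roll, 60 x 80 x 56 mm, with three bracelets, loose on the bench to the left. Origin: centre of its underside.
- pliers: Pliers with red-brown handles, 145 mm long, 13 mm thick, lying on the bench to the left. Origin: near their middle, on the bench.
- bangle: Black cord bangle with a steel clasp, 69 mm across, 9 mm thick, lying on the bench to the left. Origin: its centre, on the bench.

How it is judged:
By the outcome, as a careful person would: the job done as asked, in the order asked, and still so for the second after the job is handed in, with the robot touching nothing.
It also fails if it takes over 58 s, if anything falls off the work surface, if the arm or the gripper's body presses on something with over 40 N, if the wrist force passes 120 N, or if a joint passes its speed limit or range.

## Working session

There is one attempt and no reset: what is moved stays moved. The work goes in short steps, Python scripts to look and compute and a tool call to move; the robot and the scene stay as the last step left them, time stands still between calls to the robot, and variables do not carry over. Pictures are saved under pics/ and viewed, about 8 in all and at most 12, crops included, and the job is handed in when it is done.

Besides the shell and the picture viewer there is one more tool, called after "Request:" in YAML: its name, and indented under it one key for each argument. play_rows: Moves the arm, as the interface text tells. Its arguments: {"type":"object","properties":{"rows":{"type":"array"},"claw":{"type":"number"}},"required":["rows"]}

```bash
ls; mkdir -p pics
cat > h.py <<'E'
import numpy as np, cv2
from bench import robot, eyes, finder
def save(p,n): cv2.imwrite('pics/'+n, cv2.cvtColor(p['frame'],cv2.COLOR_RGB2BGR))
def K(p): return np.array([[p['fx'],0,p['cx']],[0,p['fy'],p['cy']],[0,0,1.]])
def onplane(p,uv,z):
    R=cv2.Rodrigues(np.array(p['rvec'],float))[0]; t=np.array(p['tvec'],float).ravel()
    o=-R.T@t; uv=np.atleast_2d(uv).astype(float)
    d=(R.T@np.linalg.inv(K(p))@np.c_[uv,np.ones(len(uv))].T).T
    return o+d*((z-o[2])/d[:,2])[:,None]
def proj(p,P): return cv2.projectPoints(np.atleast_2d(P).astype(float),np.array(p['rvec'],float),np.array(p['tvec'],float),K(p),None)[0][:,0]
E
python3 - <<'E'
from h import *
for n in ('scene','top'):
    p=eyes.snapshot(n); save(p,n+'0.png'); print(n,p['shot'])
    for k,z in (('turntable',.03),('disc',.03),('disc_top',.03),('roll',.03),('medallion',.082),('phone',.1),('lens',.163),('bead_jar',.04),('spool',.04),('ring_box',.038),('bead_dish',.018)):
        r=finder.silhouettes(p,k)
        for q in r[:2]: print(k,round(q['conf'],2),np.round(q['box'],1),np.round(onplane(p,q['box'][:2],z)[0],3))
print(robot.get_obs())
E
```

```text
pics
scene 1
turntable 0.86 [262.3 240.9 105.   91.4] [0.632 0.031 0.03 ]
disc 0.71 [261.6 242.4 102.4  95.2] [0.636 0.031 0.03 ]
disc 0.51 [419.1 246.7  38.4  24.8] [0.513 0.388 0.03 ]
disc_top 0.65 [261.4 241.2 103.7  89.3] [0.633 0.029 0.03 ]
roll 0.58 [261.4 234.6  39.5  44.5] [0.616 0.022 0.03 ]
medallion 0.81 [262.5 232.7  39.   42.5] [0.639 0.035 0.082]
phone 0.61 [189.9 174.4  39.1  58.9] [ 0.557 -0.189  0.1  ]
lens 0.94 [188.4 171.4  41.3  64.9] [ 0.592 -0.163  0.163]
lens 0.2 [275.1 178.7  18.4  25. ] [0.542 0.029 0.163]
bead_jar 0.74 [273.2 178.5  19.7  22.8] [ 0.451 -0.01   0.04 ]
spool 0.74 [317.2 198.8  16.6  23.3] [0.473 0.118 0.04 ]
spool 0.58 [416.4 245.   40.2  26.6] [0.517 0.379 0.04 ]
ring_box 0.66 [221.7 303.4  29.7  34.9] [0.812 0.008 0.038]
ring_box 0.33 [262.1 240.6 102.8  93. ] [0.635 0.032 0.038]
bead_dish 0.71 [315.9 200.4  17.9  16.5] [0.463 0.114 0.018]
bead_dish 0.62 [187.1 265.1  24.6  20.7] [ 0.748 -0.112  0.018]
top 2
turntable 0.97 [293.1 221.8  76.3  84.3] [0.611 0.02  0.03 ]
disc 0.79 [292.4 221.8  84.   81.9] [0.611 0.022 0.03 ]
disc_top 0.92 [290
[... 752 characters left out ...]
  0.018]
{'time': 1.2, 'joint_positions': array([ 1.22990079e+00,  8.71688496e-02,  1.37072717e+00, -4.36609768e-06,
        1.68360728e+00, -1.03105879e-01]), 'qvel': array([ 7.40892088e-04,  1.39782328e-03, -1.89959387e-04,  5.91703473e-04,
       -3.01400830e-04, -6.43886753e-05]), 'joint_torque': array([ 2.64855944e-04, -3.40052032e+01, -3.02599168e+01,  7.15998514e-02,
        2.41038669e-02, -6.11133629e-06]), 'tool_pos': array([0.12956625, 0.53452629, 0.18540912]), 'ee_rot': array([3.14150422e+00, 1.35119313e-05, 2.90380250e+00]), 'wrist_force': array([ 0.49034682, -0.48265927, -0.66713426]), 'wrist_torque': array([ 0.02363558, -0.00048394, -0.03940336]), 'width': 0.09380186157545553}
```

Run:
```python
import cv2,numpy as np
a=cv2.imread('pics/scene0.png')[130:340,140:350]; b=cv2.imread('pics/top0.png')[140:310,230:400]
cv2.imwrite('pics/c0.png',np.hstack([cv2.resize(a,(400,400),interpolation=2),cv2.resize(b,(400,400),interpolation=2)]))
```

```text
(no output)
```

View pics/c0.png

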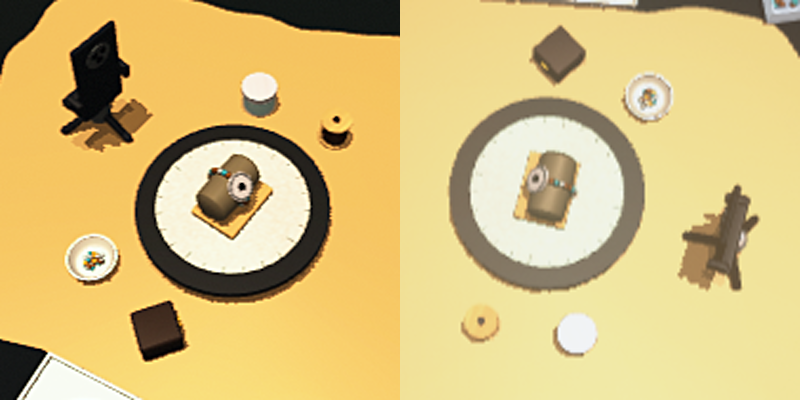

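```bash
cat >> h.py <<'E'
from scipy.optimize import minimize, least_squares
C=np.array([0.611,0.021]); PH=np.radians(-109)
def rz(a): return np.array([[np.cos(a),-np.sin(a),0],[np.sin(a),np.cos(a),0],[0,0,1]])
# roll model: plinth box + bolster (50 thick, z .010-.066: ellipse), along y
_b=[[sx*.033,sy*.044,z] for sx in(-1,1) for sy in(-1,1) for z in(0,.01)]
_b2=[[.025*np.cos(a),sy*.041,.038+.028*np.sin(a)] for a in np.linspace(0,2*np.pi,24) for sy in(-1,1)]
PL=np.array(_b);BO=np.array(_b2)
def w(P,th,C): return (rz(th)@np.atleast_2d(P).T).T+[C[0],C[1],.03]
def modelmask(p,th,C,s=4):
    m=np.zeros((420*s,560*s),np.uint8)
    for P in(PL,BO):
        h=cv2.convexHull((proj(p,w(P,th,C))*s+s/2).astype(np.int32)); cv2.fillConvexPoly(m,h,255)
    return cv2.resize(m,(560,420),interpolation=cv2.INTER_AREA)/255.
def rollmask(p,C):
    f=cv2.cvtColor(p['frame'],cv2.COLOR_RGB2HSV).astype(float); 
    a=np.linspace(0,2*np.pi,72); e=np.c_[C[0]+.092*np.cos(a),C[1]+.092*np.sin(a),0*a+.03]
    d=np.zeros((420,560),np.uint8); cv2.fillConvexPoly(d,np.round(proj(p,e)).astype(np.int32),1)
    L=p['frame'].astype(float); white=np.median(L[d>0],axis=0) 
    r=L/white; g=np.clip((np.abs(r-1).max(2)-.06)/.12,0,1)*d
    m=(g>.5).astype(np.uint8); n,l,st,_=cv2.connectedComponentsWithStats(m)
    k=1+np.argmax(st[1:,4]); m=(l==k).astype(np.uint8)
    cs,_=cv2.findContours(m,cv2.RETR_EXTERNAL,cv2.CHAIN_APPROX_NONE); cv2.drawContours(m,cs,-1,1,-1)
    return m.astype(float),d
def angle(p,C,cands=None):
    """roll angle (world) : returns best th and its pi-flip scores"""
    m,d=rollmask(p,C)
    f=lambda t:np.abs(modelmask(p,t,C)*d-m).sum()
    ts=np.radians(np.arange(0,360,4)) if cands is None else cands
    s=[f(t) for t in ts]; o=[]
    for i in np.argsort(s)[:1]:
        tt=ts[i]+np.radians(np.arange(-6,6.1,1)); ss=np.array([f(t) for t in tt])
        c=np.polyfit(np.arange(-6,6.1,1),ss,2); o=(tt[ss.argmin()],ss.min(),m.sum())
    return o,s
E
python3 - <<'E'
from h import *
for n in('scene','top'):
    p=eyes.snapshot(n); np.save(n+'.npy',p,allow_pickle=True)
    R=cv2.Rodrigues(np.array(p['rvec'],float))[0]; print(n,'cam',np.round(-R.T@np.ravel(p['tvec']),3),p['fx'])
    # disc edge: finder turntable mask contour on z=.03 -> fit circle
    q=finder.silhouettes(p,'disc_top')[0]['pixels'].astype(np.uint8)
    # white region
    f=p['frame'].astype(float); hsv=cv2.cvtColor(p['frame'],cv2.COLOR_RGB2HSV)
    P=onplane(p,np.indices((420,560))[::-1].reshape(2,-1).T,.03)
    r=np.hypot(P[:,0]-C[0],P[:,1]-C[1]).reshape(420,560)
    lum=f.mean(2)
    def cost(c,R0):
        a=np.linspace(0,2*np.pi,180,endpoint=False)
        def s(r): 
            u=proj(p,np.c_[c[0]+r*np.cos(a),c[1]+r*np.sin(a),0*a+.03]).astype(np.float32)
            return cv2.remap(lum.astype(np.float32),u[:,0],u[:,1],cv2.INTER_LINEAR).ravel()
        return -np.abs(s(R0-.004)-s(R0+.004)).mean()
    for R0 in(.098,.125):
        k=minimize(cost,C,args=(R0,),method='Nelder-Mead',options=dict(initial_simplex=[C,C+[.01,0],C+[0,.01]])); print(R0,k.x,k.fun)
    c=k.x
    cs=[angle(p,c)[0]]; print(np.degrees(cs[0][0]),cs)
    ph=finder.silhouettes(p,'phone')[0]['pixels']
    print('phone px',ph.sum())
p=eyes.snapshot('wrist'); print(p['mount'],p['fx'],robot.get_obs()['time'])
E
```

```text
scene cam [1.086 0.231 0.894] 412.929496085068
0.098 [0.6194128  0.02460441] -214.43931579589844
0.125 [0.62356339 0.02653509] -127.84518432617188
74.0 [(np.float64(1.2915436464758039), np.float64(221.63529411764705), np.float64(1200.0))]
phone px 1300
top cam [0.307 0.059 1.506] 503.64917373812244
0.098 [0.61537695 0.02310314] -118.36360931396484
0.125 [0.61209546 0.02404173] -91.02912139892578
254.00000000000003 [(np.float64(4.4331363000655974), np.float64(51.27058823529411), np.float64(721.0))]
phone px 419
[[ 5.06558623e-04 -9.67409537e-01 -2.53216370e-01  7.41145515e-02]
 [ 9.99999677e-01  3.32044903e-04  7.31923664e-04  6.94146260e-04]
 [-6.23990728e-04 -2.53216659e-01  9.67409393e-01 -1.99991107e-01]
 [ 0.00000000e+00  0.00000000e+00  0.00000000e+00  1.00000000e+00]] 323.0699383762088 1.55
```

```bash
sed -i 's/^C=.*/C=np.array([0.617,0.024]); PH=np.radians(-109)/' h.py
python3 - <<'E'
from h import *
S=4;out=[]
for n,(r0,c0,sz) in (('scene',(140,165,150)),('top',(160,245,150))):
    p=np.load(n+'.npy',allow_pickle=True).item(); o,_=angle(p,C); print(n,np.degrees(o[0]),o[1:])
    im=cv2.resize(cv2.cvtColor(p['frame'],cv2.COLOR_RGB2BGR)[r0:r0+sz,c0:c0+sz],None,fx=2.66,fy=2.66,interpolation=cv2.INTER_CUBIC)
    def dr(P,col,cl=True):
        q=((proj(p,P)-[c0,r0]+.5)*2.66).astype(np.int32); cv2.polylines(im,[q.reshape(-1,1,2)],cl,col,1)
    a=np.linspace(0,2*np.pi,60)
    for r in(.098,.125): dr(np.c_[C[0]+r*np.cos(a),C[1]+r*np.sin(a),0*a+.03],(0,255,0))
    th=np.radians(74)
    dr(w([[.033,.044,.01],[-.033,.044,.01],[-.033,-.044,.01],[.033,-.044,.01]],th,C),(255,0,0))
    dr(w([[.013,0,.052],[.03,0,.069]],th,C),(0,0,255),False)
    for D in(.235,):
        dr(w([[D-.004,-.036,.165],[D-.004,.036,.165],[D-.004,.036,.03],[D-.004,-.036,.03]],PH,C),(255,0,255))
        dr(w([[D-.004,-.0,.133],[D-.004,.0,-.03],[.1,0,-.03]],PH,C),(255,0,255),False)
    out.append(im)
cv2.imwrite('pics/ov.png',np.hstack(out))
E
```

```text
scene 74.0 (np.float64(204.49411764705883), np.float64(1200.0))
top 74.0 (np.float64(96.56862745098039), np.float64(721.0))
```

View pics/ov.png

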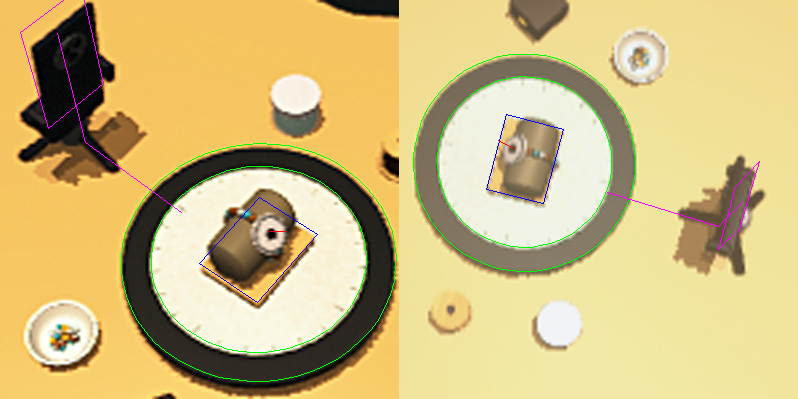

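Run:
```python
from h import *
p=np.load('scene.npy',allow_pickle=True).item()
def show(P):
    for q in P: d=q[:2]-C; print(np.round(q,3),'r',round(np.hypot(*d),3),'dir',round(np.degrees(np.arctan2(d[1],d[0])),1))
l=np.array([[70,48]])/2.66+[165,140]-.5; show(onplane(p,l,.163))
t=np.load('top.npy',allow_pickle=True).item()
u=np.array([[745,165],[721,245]])-[399,0]; u=u/2.66+[245,160]-.5; P=onplane(t,u,.19); show(P); show([P.mean(0)])
for (c,z,pp) in (([640,56],.018,0),([450,312],.042,0),([559,325],.042,0)):
    show(onplane(t,np.array([c])/2.66-[399/2.66,0]+[245,160]-.5,z))
show(onplane(p,np.array([[63,330],[295,88]])/2.66+[165,140]-.5,.018)[:1]); show(onplane(p,np.array([[295,88]])/2.66+[165,140]-.5,.042))
show(onplane(t,[[297.7,162.3]],.03))
# refine lens in scene: crop
x=p['frame'][140:230,165:225]; cv2.imwrite('pics/ph.png',np.hstack([cv2.resize(cv2.convertScaleAbs(x[...,::-1],alpha=4),(400,600),interpolation=2),cv2.resize(t['frame'][210:270,345:385][...,::-1],(400,600),interpolation=2)]))
```

```text
[ 0.553 -0.177  0.163] r 0.211 dir -107.6
[ 0.574 -0.193  0.19 ] r 0.221 dir -101.2
[ 0.494 -0.164  0.19 ] r 0.225 dir -123.2
[ 0.534 -0.178  0.19 ] r 0.219 dir -112.3
[ 0.74  -0.113  0.018] r 0.184 dir -48.0
[0.448 0.11  0.042] r 0.19 dir 153.0
[ 0.431 -0.008  0.042] r 0.188 dir -170.2
[ 0.744 -0.112  0.018] r 0.186 dir -46.9
[ 0.432 -0.011  0.042] r 0.188 dir -169.3
[0.797 0.001 0.03 ] r 0.182 dir -7.3
```

View pics/ph.png

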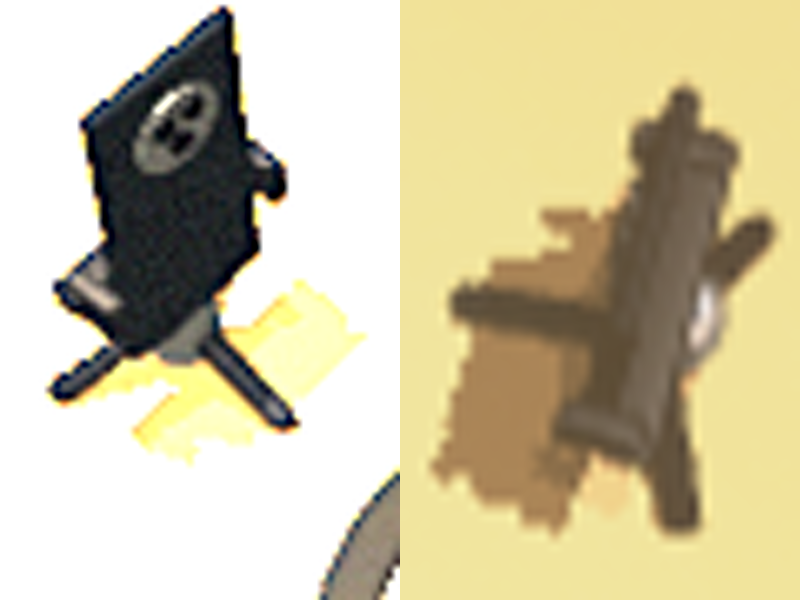

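Request:
play_rows:
  rows:
    - {"linear":[0,0,0],"spin":6.64}
    - {"linear":[0,0,0],"spin":6.64}
    - {"linear":[0,0,0],"spin":6.64}
    - {"linear":[0,0,0],"spin":6.64}
    - {"linear":[0,0,0],"spin":6.64}
    - {"linear":[0,0,0],"spin":6.64}
    - {"linear":[0,0,0],"spin":6.64}
    - {"linear":[0,0,0],"spin":6.64}
    - {"linear":[0,0,0],"spin":6.64}
    - {"linear":[0,0,0],"spin":6.64}
  claw: 0

```text
time: 2.38
tool_pos: [0.1296, 0.5345, 0.1854]
ee_rot: [3.142, -0.0, 1.739]
wrist_force: [-0.6, -0.0, 0.2]
width: 0.0307
```

Request:
play_rows:
  rows:
    - {"linear":[-1.5,1.2,0],"spin":0}
    - {"linear":[-2.9,2.4,0],"spin":0}
    - {"linear":[-2.9,2.4,0],"spin":0}
    - {"linear":[-2.9,2.4,0],"spin":0}
    - {"linear":[-2.9,2.4,0],"spin":0}
    - {"linear":[-2.9,2.4,0],"spin":0}
    - {"linear":[-2.9,2.4,0],"spin":0}
    - {"linear":[-2.9,2.4,0],"spin":0}
    - {"linear":[-2.9,2.4,0],"spin":0}
    - {"linear":[-2.9,2.4,0],"spin":0}
    - {"linear":[-2.9,2.4,0],"spin":0}
    - {"linear":[-2.9,2.4,0],"spin":0}

```text
time: 3.38
tool_pos: [0.4605, 0.2519, 0.1856]
ee_rot: [3.141, -0.0, 1.745]
wrist_force: [0.9, 1.0, -0.6]
width: 0.0006
```

Request:
play_rows:
  rows:
    - {"linear":[-2.9,2.4,0],"spin":0}
    - {"linear":[-2.9,2.4,0],"spin":0}
    - {"linear":[-2.9,2.4,0],"spin":0}
    - {"linear":[-2.4,2.0,0],"spin":0}
    - {"linear":[-1.5,1.2,0],"spin":0}
    - {"linear":[0,0,0],"spin":0}

```text
time: 3.88
tool_pos: [0.5859, 0.144, 0.1843]
ee_rot: [-3.141, 0.001, 1.74]
wrist_force: [-0.3, 0.5, -0.7]
width: 0.0003
```

Request:
play_rows:
  rows:
    - {"linear":[-0.45,1.37,1.5],"spin":0}
    - {"linear":[-0.45,1.37,3],"spin":0}
    - {"linear":[-0.45,1.37,3],"spin":0}
    - {"linear":[-0.45,1.37,2.5],"spin":0}
    - {"linear":[0,0,1.5],"spin":0}
    - {"linear":[0,0,0.8],"spin":0}
    - {"linear":[0,0,0],"spin":0}
    - {"linear":[0,0,0],"spin":0}

```text
time: 4.55
tool_pos: [0.6403, 0.1398, 0.063]
ee_rot: [3.141, -0.0, 1.746]
wrist_force: [0.0, -0.1, 0.9]
width: 0.0004
```

Run:
```python
from h import *
t=robot.get_obs()['tool_pos']; d=t[:2]-C; print(t,np.hypot(*d),np.degrees(np.arctan2(d[1],d[0])))
o=[]
for n,(r0,c0) in (('scene',(165,190)),('top',(160,230))):
    p=eyes.snapshot(n); a,_=angle(p,C); print(n,np.degrees(a[0]),a[1:]); o.append(cv2.resize(p['frame'][r0:r0+130,c0:c0+130][...,::-1],(400,400),interpolation=2))
cv2.imwrite('pics/d.png',np.hstack(o))
```

```text
[0.64027258 0.13976497 0.06302326] 0.11808108327575768 78.63316835829218
scene 76.0 (np.float64(2189.4941176470593), np.float64(3329.0))
top 74.0 (np.float64(668.6941176470589), np.float64(1293.0))
```

View pics/d.png

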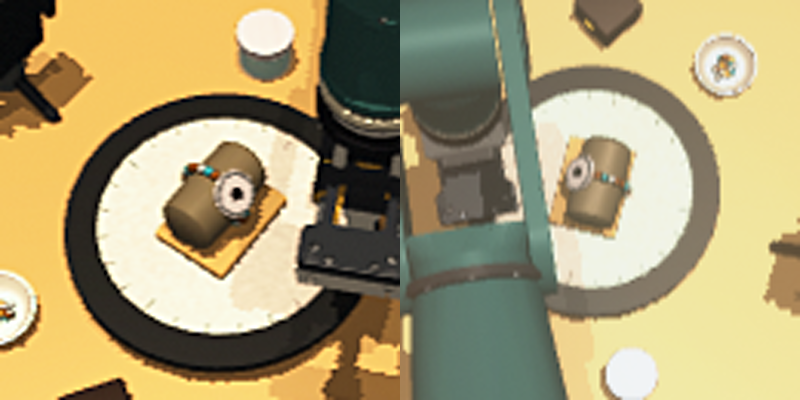

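```bash
cat >> h.py <<'E'
def rollmask(p,C):
    a=np.linspace(0,2*np.pi,72); e=np.vstack([np.c_[C[0]+r*np.cos(a),C[1]+r*np.sin(a),0*a+z] for r,z in((.06,.03),(.05,.06),(.045,.096))])
    d=np.zeros((420,560),np.uint8); cv2.fillConvexPoly(d,cv2.convexHull(np.round(proj(p,e)).astype(np.int32)),1)
    L=p['frame'].astype(float); white=np.percentile(L[d>0],90,axis=0)
    r=L/white; m=((r.min(2)<.68)&(d>0)).astype(np.uint8)
    m=cv2.morphologyEx(m,cv2.MORPH_CLOSE,np.ones((3,3),np.uint8))
    n,l,st,_=cv2.connectedComponentsWithStats(m); m=(l==1+np.argmax(st[1:,4])).astype(np.uint8)
    cs,_=cv2.findContours(m,cv2.RETR_EXTERNAL,cv2.CHAIN_APPROX_NONE); cv2.drawContours(m,cs,-1,1,-1)
    return m.astype(float),d
def med(p,th,C):
    "side check: brightness at predicted medallion minus at flipped one"
    L=p['frame'].astype(float).min(2); o=[]
    for t in(th,th+np.pi):
        a=np.linspace(0,2*np.pi,12); c=np.array([.013,0,.052]); P=c+.013*(np.cos(a)[:,None]*[0,1,0]+np.sin(a)[:,None]*np.array([-1,0,1])/2**.5)
        u=np.round(proj(p,w(P,t,C))).astype(int); o.append(np.mean(L[u[:,1],u[:,0]]))
    return o[0]-o[1]
def measure(p,guess=None,span=180):
    g=np.arange(0,360,5) if guess is None else np.arange(guess-span,guess+span+.1,5)
    o,s=angle(p,C,np.radians(g)); th=np.degrees(o[0])
    # parabola refine
    m,d=rollmask(p,C); x=np.arange(-10,10.1,2); y=[np.abs(modelmask(p,np.radians(th+k),C)*d-m).sum() for k in x]
    c=np.polyfit(x,y,2); 
    if c[0]>0: th=th+np.clip(-c[1]/2/c[0],-6,6)
    b=med(p,np.radians(th),C)
    return th,o[1]/o[2],b
E
python3 - <<'E'
from h import *
for n in ('scene','top'):
    q=np.load(n+'.npy',allow_pickle=True).item(); print('free',n,measure(q))
    p=eyes.snapshot(n); print(n,measure(p))
    # phone top edge
q=np.load('scene.npy',allow_pickle=True).item()
P=onplane(q,np.array([[85,122],[228,10]])/6.667+[165,140]-.5,.195);print(P); d=P[1]-P[0]; print(np.hypot(*d[:2]),np.degrees(np.arctan2(d[1],d[0])))
E
```

```text
free scene (np.float64(254.12081871993362), np.float64(0.15465022690298827), np.float64(-86.0))
scene (np.float64(254.12081871993362), np.float64(0.15263688736174505), np.float64(-87.75000000000001))
free top (np.float64(74.34140182847192), np.float64(0.12306532080287735), np.float64(42.000000000000014))
top (np.float64(73.19804249144528), np.float64(0.23893979702433737), np.float64(44.33333333333333))
[[ 0.58797337 -0.18660047  0.195     ]
 [ 0.52505183 -0.16515804  0.195     ]]
0.0664747879459357 161.18188969685684
```

Request:
play_rows:
  rows:
    - {"linear":[-0.2,0.1,0.8],"spin":0}
    - {"linear":[-0.2,0.1,0.5],"spin":0}
    - {"linear":[0,0,0.2],"spin":0}
    - {"linear":[0,0,0],"spin":0}
    - {"linear":[0,0,0],"spin":0}

```text
time: 5.17
tool_pos: [0.6429, 0.1353, 0.0467]
ee_rot: [-3.14, -0.0, 1.745]
wrist_force: [-1.2, 0.0, -0.3]
width: 0.0003
```

Request:
play_rows:
  rows:
    - {"linear":[0,0,0.1],"spin":0}
    - {"linear":[0,0,0.1],"spin":0}
    - {"linear":[0,0,0],"spin":0}

```text
time: 5.42
tool_pos: [0.6432, 0.1355, 0.0453]
ee_rot: [-3.142, -0.0, 1.745]
wrist_force: [-0.0, 0.5, 0.3]
width: 0.0004
```

Request:
play_rows:
  rows:
    - {"linear":[0,0,0.1],"spin":0}
    - {"linear":[0,0,0],"spin":0}
    - {"linear":[0,0,0],"spin":0}

```text
time: 5.67
tool_pos: [0.6432, 0.1355, 0.0444]
ee_rot: [3.142, -0.0, 1.745]
wrist_force: [0.1, 0.2, 0.8]
width: 0.0005
```

Request:
play_rows:
  rows:
    - {"linear":[0,0,0.1],"spin":0}
    - {"linear":[0,0,0],"spin":0}
    - {"linear":[0,0,0],"spin":0}

```text
time: 5.92
tool_pos: [0.6432, 0.1355, 0.0433]
ee_rot: [-3.141, -0.0, 1.745]
wrist_force: [-0.2, 0.3, -0.7]
width: 0.0004
```

Request:
play_rows:
  rows:
    - {"linear":[0,0,0.05],"spin":0}
    - {"linear":[0,0,0],"spin":0}

```text
time: 6.08
tool_pos: [0.6432, 0.1355, 0.0428]
ee_rot: [-3.142, -0.0, 1.745]
wrist_force: [-0.1, -0.8, 0.1]
width: 0.0005
```

Request:
play_rows:
  rows:
    - {"linear":[0,0,0.05],"spin":0}
    - {"linear":[0,0,0],"spin":0}

```text
time: 6.25
tool_pos: [0.6432, 0.1355, 0.0423]
ee_rot: [-3.142, -0.0, 1.745]
wrist_force: [0.4, -0.1, 0.6]
width: 0.0004
```

Request:
play_rows:
  rows:
    - {"linear":[0,0,0.05],"spin":0}
    - {"linear":[0,0,0],"spin":0}

```text
time: 6.42
tool_pos: [0.6432, 0.1355, 0.0418]
ee_rot: [-3.142, -0.0, 1.745]
wrist_force: [0.2, -0.4, -0.2]
width: 0.0005
```

Request:
play_rows:
  rows:
    - {"linear":[0,0,0.05],"spin":0}
    - {"linear":[0,0,0],"spin":0}

```text
time: 6.58
tool_pos: [0.6432, 0.1355, 0.0413]
ee_rot: [-3.141, -0.0, 1.745]
wrist_force: [-0.2, -0.5, 0.3]
width: 0.0009
```

Run:
```python
from h import *
print(robot.nose_length if hasattr(robot,'nose_length') else dir(robot), robot.get_obs()['tool_pos'],robot.get_obs()['wrist_force'])
```

```text
0.014 [0.6432148  0.1355041  0.04128062] [-0.15415853 -0.48291394  0.3279296 ]
```

Request:
play_rows:
  rows:
    - {"linear":[0,0,0.05],"spin":0}
    - {"linear":[0,0,0],"spin":0}

```text
time: 6.75
tool_pos: [0.6432, 0.1355, 0.0408]
ee_rot: [-3.142, -0.0, 1.745]
wrist_force: [0.3, -0.8, 0.7]
width: 0.0008
```

Request:
play_rows:
  rows:
    - {"linear":[0,0,0.05],"spin":0}
    - {"linear":[0,0,0],"spin":0}

```text
time: 6.92
tool_pos: [0.6432, 0.1355, 0.0403]
ee_rot: [-3.141, -0.0, 1.745]
wrist_force: [1.0, -0.2, 0.2]
width: 0.0008
```

Run:
```python
from h import *
s=robot.get_obs();t=s['tool_pos'];o=[]
for n in('scene','wrist'):
    p=eyes.snapshot(n)
    if n=='scene':
        u=proj(p,[t-[0,0,.014]])[0].astype(int); print(u); f=p['frame'][u[1]-40:u[1]+40,u[0]-40:u[0]+40]
        print(measure(p,74,20))
    else: f=p['frame'][:,70:490]
    o.append(cv2.resize(f[...,::-1],(400,400),interpolation=2))
cv2.imwrite('pics/e.png',np.hstack(o))
```

```text
[301 259]
(np.float64(74.05507414272475), np.float64(0.15070711211313792), np.float64(86.41666666666667))
```

View pics/e.png

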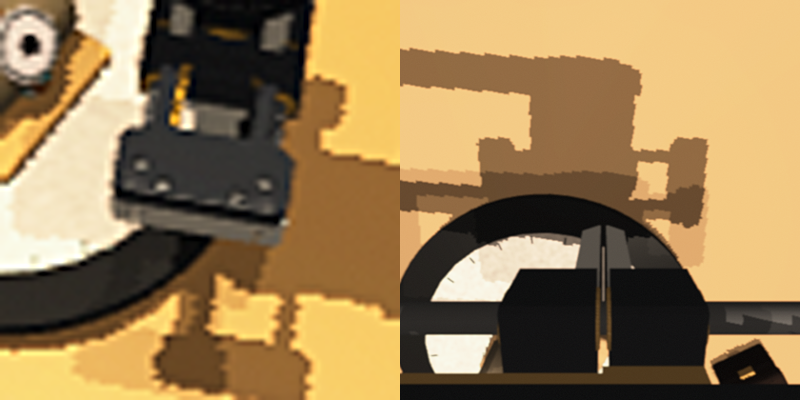

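Request:
play_rows:
  rows:
    - {"linear":[0,0,0.05],"spin":0}
    - {"linear":[0,0,0],"spin":0}

```text
time: 7.18
tool_pos: [0.6432, 0.1355, 0.0398]
ee_rot: [-3.142, -0.0, 1.745]
wrist_force: [0.1, -0.0, -0.4]
width: 0.0003
```

Request:
play_rows:
  rows:
    - {"linear":[0,0,0.05],"spin":0}
    - {"linear":[0,0,0],"spin":0}

```text
time: 7.35
tool_pos: [0.6432, 0.1355, 0.0393]
ee_rot: [-3.141, -0.0, 1.745]
wrist_force: [0.0, 0.6, -0.3]
width: 0.0004
```

Request:
play_rows:
  rows:
    - {"linear":[0,0,0.05],"spin":0}
    - {"linear":[0,0,0],"spin":0}

```text
time: 7.52
tool_pos: [0.6432, 0.1355, 0.0388]
ee_rot: [-3.141, -0.0, 1.745]
wrist_force: [0.6, -0.7, -0.8]
width: 0.0003
```

Request:
play_rows:
  rows:
    - {"linear":[0,0,0.05],"spin":0}
    - {"linear":[0,0,0],"spin":0}

```text
time: 7.68
tool_pos: [0.6432, 0.1355, 0.0383]
ee_rot: [-3.141, -0.0, 1.745]
wrist_force: [0.3, -0.2, 0.0]
width: 0.0003
```

Request:
play_rows:
  rows:
    - {"linear":[0,0,0.05],"spin":0}
    - {"linear":[0,0,0],"spin":0}

```text
time: 7.85
tool_pos: [0.6432, 0.1355, 0.0378]
ee_rot: [-3.142, -0.0, 1.745]
wrist_force: [-0.5, -0.2, -0.3]
width: 0.0003
```

Request:
play_rows:
  rows:
    - {"linear":[0,0,0.05],"spin":0}
    - {"linear":[0,0,0],"spin":0}

```text
time: 8.02
tool_pos: [0.6432, 0.1355, 0.0373]
ee_rot: [-3.141, -0.0, 1.745]
wrist_force: [-0.1, -0.3, 0.1]
width: 0.0005
```

Run:
```python
from h import *
s=robot.get_obs();print(s['tool_pos'],s['wrist_force'],s['wrist_torque'],s['joint_torque'])
p=eyes.snapshot('wrist'); cv2.imwrite('pics/f.png',cv2.resize(p['frame'][190:300,230:330][...,::-1],(545,600),interpolation=2))
```

```text
[0.64320988 0.13551423 0.03727585] [-0.14374431 -0.28202755  0.06678784] [-0.04640287  0.02287272 -0.01751756] [ 2.13307253e-04 -4.52960086e+01 -2.89385498e+01  7.36056129e-02
  9.41710314e-03  1.87541564e-04]
```

View pics/f.png

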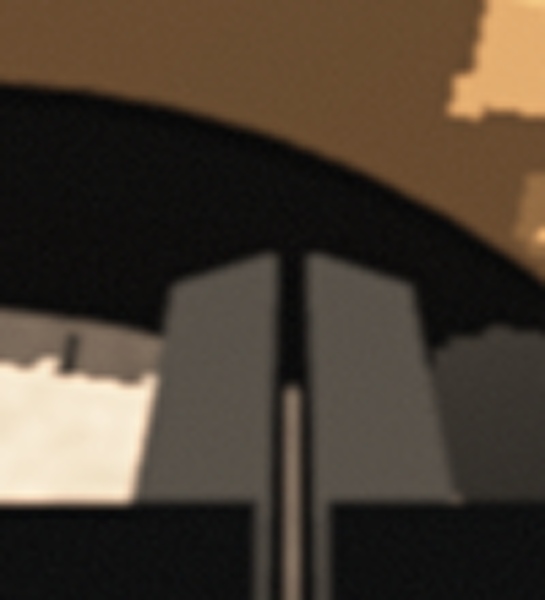

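Request:
play_rows:
  rows:
    - {"linear":[0,0,0.05],"spin":0}
    - {"linear":[0,0,0.03],"spin":0}

```text
time: 8.23
tool_pos: [0.6433, 0.1355, 0.0366]
ee_rot: [3.142, -0.0, 1.745]
wrist_force: [0.0, -0.6, -0.5]
width: 0.0003
```

Request:
play_rows:
  rows:
    - {"linear":[0,0,0.05],"spin":0}
    - {"linear":[0,0,0.03],"spin":0}

```text
time: 8.4
tool_pos: [0.6432, 0.1355, 0.0357]
ee_rot: [-3.142, -0.0, 1.745]
wrist_force: [-0.8, 1.3, 0.1]
width: 0.0003
```

Request:
play_rows:
  rows:
    - {"linear":[0,0,0.05],"spin":0}
    - {"linear":[0,0,0.03],"spin":0}

```text
time: 8.57
tool_pos: [0.6432, 0.1355, 0.0349]
ee_rot: [-3.142, -0.0, 1.745]
wrist_force: [0.1, 0.8, 0.5]
width: 0.0002
```

Request:
play_rows:
  rows:
    - {"linear":[0,0,0.05],"spin":0}
    - {"linear":[0,0,0.03],"spin":0}

```text
time: 8.73
tool_pos: [0.6432, 0.1355, 0.0341]
ee_rot: [-3.142, -0.0, 1.745]
wrist_force: [-0.4, 0.8, 0.1]
width: 0.0005
```

Request:
play_rows:
  rows:
    - {"linear":[0,0,0.05],"spin":0}
    - {"linear":[0,0,0.03],"spin":0}

```text
time: 8.9
tool_pos: [0.6433, 0.1355, 0.0333]
ee_rot: [-3.142, -0.0, 1.745]
wrist_force: [1.0, -0.2, 0.2]
width: 0.0007
```

Run:
```python
from h import *
s=robot.get_obs();print(s['tool_pos'],s['wrist_force'],s['joint_positions'])
p=eyes.snapshot('wrist'); print(p['fx'],p['cx'],p['cy']); T=np.linalg.inv(p['mount'])
from scipy.spatial.transform import Rotation as Ro
R=Ro.from_euler('xyz',s['ee_rot']).as_matrix(); t=s['tool_pos']
def pr(P):
    P=(R.T@(np.atleast_2d(P)-t).T).T; c=(T[:3,:3]@P.T).T+T[:3,3]; return np.c_[p['fx']*c[:,0]/c[:,2]+p['cx'],p['fy']*c[:,1]/c[:,2]+p['cy']]
s=5;im=cv2.resize(p['frame'][160:280,200:360][...,::-1],None,fx=s,fy=s,interpolation=2)
a=np.radians(np.arange(40,140,2))
for z,col in((.03,(0,255,0)),(.022,(0,0,255))):
    for r in(.098,.125): cv2.polylines(im,[((pr(np.c_[C[0]+r*np.cos(a),C[1]+r*np.sin(a),0*a+z])-[200,160]+.5)*s).astype(np.int32).reshape(-1,1,2)],False,col,1)
cv2.circle(im,tuple(((pr(t+R@[0,0,.014])[0]-[200,160]+.5)*s).astype(int)),4,(255,0,0),-1)
cv2.imwrite('pics/g.png',im)
```

```text
[0.64325727 0.13549306 0.03330569] [ 1.01675386 -0.17681648  0.18805576] [ 1.21366625e-01  3.93030252e-01  1.30503769e+00  4.87826426e-05
  1.44354787e+00 -5.27786527e-02]
323.0699383762088 283.0974077082763 208.4988011166792
```

View pics/g.png

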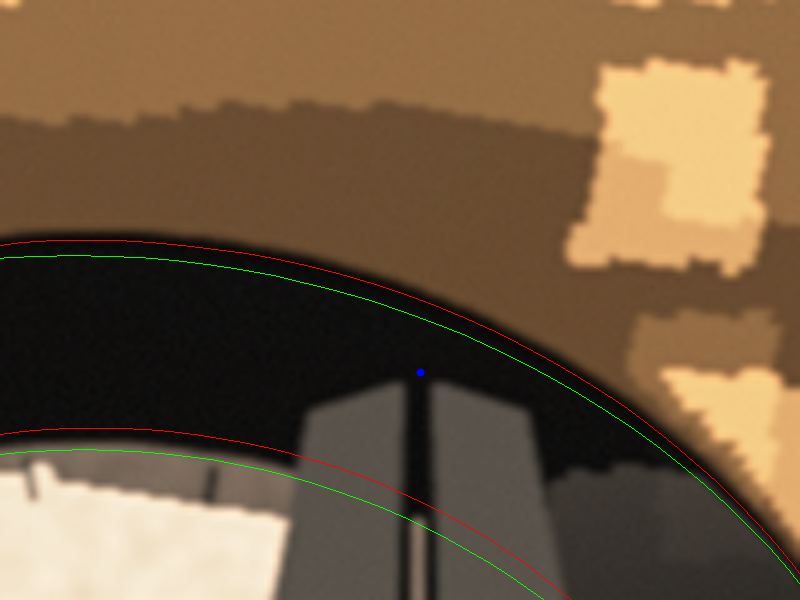

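Request:
play_rows:
  rows:
    - {"linear":[0,0,0.05],"spin":0}
    - {"linear":[0,0,0.05],"spin":0}

```text
time: 9.12
tool_pos: [0.6433, 0.1355, 0.0324]
ee_rot: [3.141, -0.0, 1.745]
wrist_force: [0.1, -0.5, -0.1]
width: 0.0001
```

Request:
play_rows:
  rows:
    - {"linear":[0,0,0.05],"spin":0}
    - {"linear":[0,0,0.05],"spin":0}

```text
time: 9.28
tool_pos: [0.6433, 0.1355, 0.0314]
ee_rot: [3.142, -0.0, 1.745]
wrist_force: [-0.6, -0.0, 0.1]
width: 0.0002
```

Request:
play_rows:
  rows:
    - {"linear":[0,0,0.05],"spin":0}
    - {"linear":[0,0,0.05],"spin":0}

```text
time: 9.45
tool_pos: [0.6432, 0.1355, 0.0303]
ee_rot: [-3.142, -0.0, 1.745]
wrist_force: [-0.9, -0.3, 0.1]
width: 0.0004
```

Request:
play_rows:
  rows:
    - {"linear":[0,0,0.05],"spin":0}
    - {"linear":[0,0,0.03],"spin":0}

```text
time: 9.62
tool_pos: [0.6432, 0.1355, 0.0295]
ee_rot: [-3.142, -0.0, 1.745]
wrist_force: [-0.3, -0.3, -0.1]
width: 0.0005
```

Request:
play_rows:
  rows:
    - {"linear":[0,0,0.05],"spin":0}
    - {"linear":[0,0,0.03],"spin":0}

```text
time: 9.78
tool_pos: [0.6432, 0.1355, 0.0287]
ee_rot: [-3.142, -0.0, 1.745]
wrist_force: [0.4, 0.4, -0.1]
width: 0.0004
```

Request:
play_rows:
  rows:
    - {"linear":[0,0,0.05],"spin":0}
    - {"linear":[0,0,0.03],"spin":0}

```text
time: 9.95
tool_pos: [0.6432, 0.1355, 0.0279]
ee_rot: [3.142, -0.0, 1.745]
wrist_force: [-0.1, -0.4, 0.9]
width: 0.0002
```

Run:
```python
from h import *
s=robot.get_obs();print(s['time'],s['tool_pos'],s['wrist_force'],s['joint_positions'])
o=[]
for n in('scene','wrist'):
    p=eyes.snapshot(n)
    if n=='scene': f=p['frame'][180:300,230:350]; print(measure(p,74,20), proj(p,[s['tool_pos']]))
    else: f=p['frame'][190:290,240:340]
    o.append(cv2.resize(f[...,::-1],(400,400),interpolation=2))
cv2.imwrite('pics/i.png',cv2.convertScaleAbs(np.hstack(o),alpha=1.8))
```

```text
9.95 [0.64324476 0.13548757 0.02790722] [-0.06243942 -0.42078667  0.90707728] [ 1.21327746e-01  3.96891620e-01  1.31098906e+00  1.07485064e-04
  1.43370728e+00 -5.27465672e-02]
(np.float64(74.05507414272475), np.float64(0.15171034412021128), np.float64(86.75000000000001)) [[301.97233421 259.12266407]]
```

View pics/i.png

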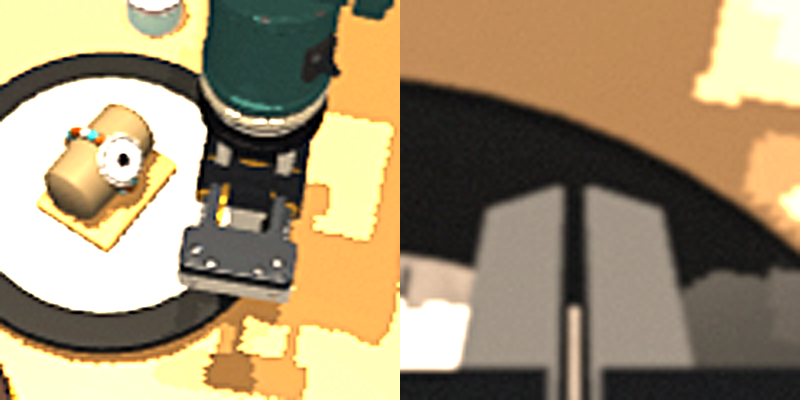

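Request:
play_rows:
  rows:
    - {"linear":[0,0,0.05],"spin":0}
    - {"linear":[0,0,0.03],"spin":0}

```text
time: 10.22
tool_pos: [0.6433, 0.1355, 0.0272]
ee_rot: [3.141, -0.0, 1.745]
wrist_force: [-0.1, -0.3, 0.4]
width: 0.0005
```

Request:
play_rows:
  rows:
    - {"linear":[0,0,0.05],"spin":0}
    - {"linear":[0,0,0.03],"spin":0}

```text
time: 10.38
tool_pos: [0.6432, 0.1355, 0.0263]
ee_rot: [-3.142, -0.0, 1.745]
wrist_force: [-0.3, 0.3, 0.3]
width: 0.0008
```

Request:
play_rows:
  rows:
    - {"linear":[0,0,0.05],"spin":0}
    - {"linear":[0,0,0.03],"spin":0}

```text
time: 10.55
tool_pos: [0.6432, 0.1355, 0.0255]
ee_rot: [-3.142, -0.0, 1.745]
wrist_force: [0.2, 0.9, 0.8]
width: 0.0005
```

```bash
cat >> h.py <<'E'
from scipy.spatial.transform import Rotation as Ro
def wpr(p,s,P):
    T=np.linalg.inv(p['mount']); R=Ro.from_euler('xyz',s['ee_rot']).as_matrix()
    P=(R.T@(np.atleast_2d(P)-s['tool_pos']).T).T; c=(T[:3,:3]@P.T).T+T[:3,3]
    return np.c_[p['fx']*c[:,0]/c[:,2]+p['cx'],p['fy']*c[:,1]/c[:,2]+p['cy']]
E
python3 - <<'E'
from h import *
s=robot.get_obs(); p=eyes.snapshot('wrist'); k=1.42
im=cv2.resize(cv2.convertScaleAbs(p['frame'][...,::-1],alpha=1.6),None,fx=k,fy=k,interpolation=2)
a=np.radians(np.arange(0,361,2))
for z,col in((.03,(0,255,0)),(.015,(0,0,255))):
    for r in(.098,.125): cv2.polylines(im,[((wpr(p,s,np.c_[C[0]+r*np.cos(a),C[1]+r*np.sin(a),0*a+z])+.5)*k).astype(np.int32).reshape(-1,1,2)],False,col,1)
cv2.imwrite('pics/j.png',im)
E
```

```text
(no output)
```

View pics/j.png

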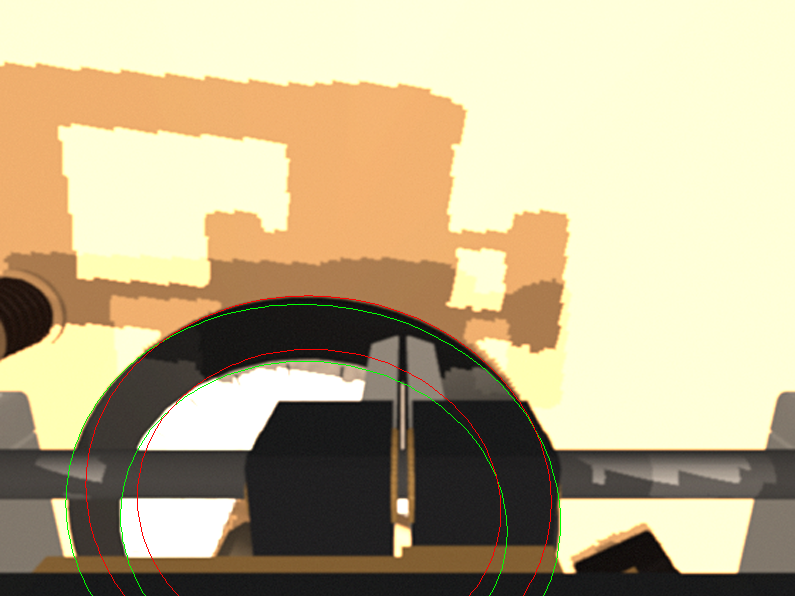

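Request:
play_rows:
  rows:
    - {"linear":[0,0,0.05],"spin":0}
    - {"linear":[0,0,0.05],"spin":0}

```text
time: 10.77
tool_pos: [0.6433, 0.1355, 0.0246]
ee_rot: [3.141, -0.0, 1.745]
wrist_force: [0.1, 0.3, 0.9]
width: 0.0004
```

Request:
play_rows:
  rows:
    - {"linear":[0,0,0.05],"spin":0}
    - {"linear":[0,0,0.05],"spin":0}

```text
time: 10.93
tool_pos: [0.6433, 0.1355, 0.0235]
ee_rot: [3.142, -0.0, 1.745]
wrist_force: [0.4, -0.3, -0.1]
width: 0.0005
```

Request:
play_rows:
  rows:
    - {"linear":[0,0,0.05],"spin":0}
    - {"linear":[0,0,0.05],"spin":0}

```text
time: 11.1
tool_pos: [0.6433, 0.1355, 0.0226]
ee_rot: [3.142, -0.0, 1.745]
wrist_force: [0.4, 0.1, -1.2]
width: 0.0003
```

Request:
play_rows:
  rows:
    - {"linear":[0,0,0.05],"spin":0}
    - {"linear":[0,0,0.05],"spin":0}

```text
time: 11.27
tool_pos: [0.6433, 0.1355, 0.0215]
ee_rot: [3.142, -0.0, 1.745]
wrist_force: [-0.2, 0.3, -0.6]
width: 0.0004
```

Request:
play_rows:
  rows:
    - {"linear":[0,0,0.05],"spin":0}
    - {"linear":[0,0,0.05],"spin":0}

```text
time: 11.43
tool_pos: [0.6433, 0.1355, 0.0205]
ee_rot: [3.142, -0.0, 1.745]
wrist_force: [-0.2, -0.1, 0.9]
width: 0.0007
```

Request:
play_rows:
  rows:
    - {"linear":[0,0,0.05],"spin":0}
    - {"linear":[0,0,0.05],"spin":0}

```text
time: 11.6
tool_pos: [0.6433, 0.1355, 0.0195]
ee_rot: [3.142, -0.0, 1.745]
wrist_force: [-0.0, 0.6, 0.2]
width: 0.0003
```

Request:
play_rows:
  rows:
    - {"linear":[0,0,0.05],"spin":0}
    - {"linear":[0,0,0.05],"spin":0}

```text
time: 11.77
tool_pos: [0.6433, 0.1355, 0.0185]
ee_rot: [3.142, -0.0, 1.745]
wrist_force: [0.9, -0.3, 0.6]
width: 0.0
```

Request:
play_rows:
  rows:
    - {"linear":[0,0,0.05],"spin":0}
    - {"linear":[0,0,0.03],"spin":0}

```text
time: 11.93
tool_pos: [0.6432, 0.1355, 0.0177]
ee_rot: [3.142, -0.0, 1.745]
wrist_force: [-0.0, -0.3, -0.3]
width: 0.0002
```

Run:
```python
from h import *
s=robot.get_obs(); p=eyes.snapshot('wrist'); g=p['frame'].mean(2); print(s['tool_pos'])
for n,a in(('f.png',(190,300,230,330)),):
    q=cv2.resize(cv2.imread('pics/'+n),(a[3]-a[2],a[1]-a[0]),interpolation=cv2.INTER_AREA).mean(2)
    for c in (272,276,290,295): print(c,'old',q[30:60:2,c-230].astype(int),'new',g[220:250:2,c].astype(int))
np.save('wr.npy',p,allow_pickle=True)
```

```text
[0.64324614 0.1354993  0.01773071]
272 old [13 15 15 13 13 15 15 14 12 44 80 81 81 81 81] new [61 10 14 14 14 13 13 14 11 45 84 85 84 85 84]
276 old [14 14 14 12 12 15 14 13 25 74 82 82 81 81 81] new [77 37  8 10 15 13 12 14 27 78 85 85 86 85 85]
290 old [13 11 14 15 14 13 15 12 28 75 82 81 80 80 82] new [78 79 81 69 16 11 10 14 30 80 85 84 86 86 85]
295 old [58 13 11 14 14 12 13 12 11 36 79 81 81 81 82] new [79 78 80 80 69 18  8 13 11 38 83 84 85 85 84]
```

Run:
```python
from h import *
p=np.load('wr.npy',allow_pickle=True).item()
f=p['frame'][205:265,245:325].astype(float); f=255*np.clip(f/120,0,1)**.5
s=10;im=cv2.resize(f.astype(np.uint8)[...,::-1],None,fx=s,fy=s,interpolation=cv2.INTER_CUBIC)
st=robot.get_obs();R=Ro.from_euler('xyz',st['ee_rot']).as_matrix()
for h,c in((.014,(0,255,0)),(0,(255,0,255)),(-.015,(255,255,0))):
    P=[st['tool_pos']+R@np.array([x,y,h]) for x,y in((.008,-.0125),(.008,.0125),(-.008,.0125),(-.008,-.0125))]
    cv2.polylines(im,[((wpr(p,st,P)-[245,205]+.5)*s).astype(np.int32).reshape(-1,1,2)],True,c,1)
cv2.imwrite('pics/k.png',im)
```

```text
(no output)
```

View pics/k.png

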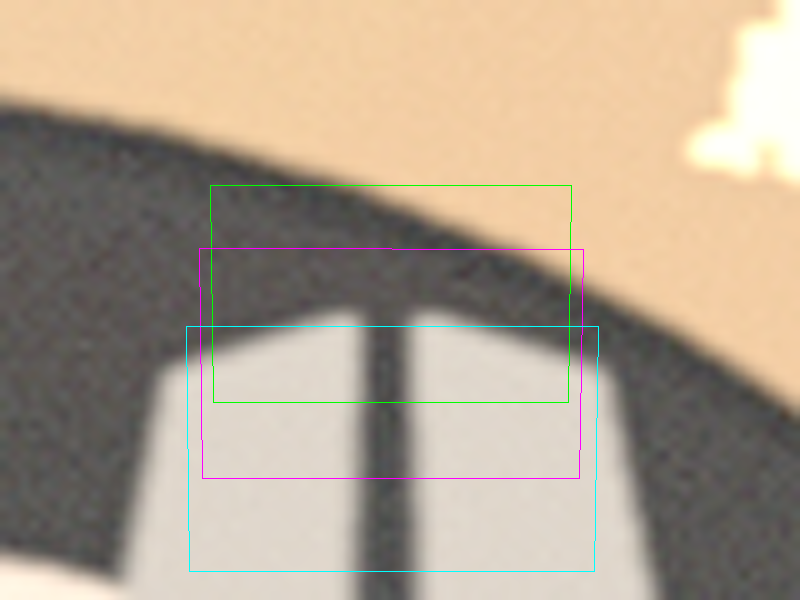

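Request:
play_rows:
  rows:
    - {"linear":[0,0,0.05],"spin":0}
    - {"linear":[0,0,0],"spin":0}

```text
time: 12.15
tool_pos: [0.6432, 0.1355, 0.0172]
ee_rot: [-3.142, -0.0, 1.745]
wrist_force: [0.2, -0.4, 0.6]
width: 0.0005
```

Request:
play_rows:
  rows:
    - {"linear":[0,0,0.05],"spin":0}
    - {"linear":[0,0,0],"spin":0}

```text
time: 12.32
tool_pos: [0.6432, 0.1355, 0.0167]
ee_rot: [-3.142, -0.0, 1.745]
wrist_force: [0.3, -0.1, -0.1]
width: 0.0008
```

Request:
play_rows:
  rows:
    - {"linear":[0,0,0.05],"spin":0}
    - {"linear":[0,0,0],"spin":0}

```text
time: 12.48
tool_pos: [0.6432, 0.1355, 0.0162]
ee_rot: [-3.142, -0.0, 1.745]
wrist_force: [-0.9, 0.6, 0.1]
width: 0.0004
```

Request:
play_rows:
  rows:
    - {"linear":[0,0,0.05],"spin":0}
    - {"linear":[0,0,0],"spin":0}

```text
time: 12.65
tool_pos: [0.6432, 0.1355, 0.0157]
ee_rot: [-3.141, -0.0, 1.745]
wrist_force: [0.8, -1.1, 0.4]
width: 0.0002
```

Request:
play_rows:
  rows:
    - {"linear":[0,0,0.05],"spin":0}
    - {"linear":[0,0,0],"spin":0}

```text
time: 12.82
tool_pos: [0.6432, 0.1355, 0.0152]
ee_rot: [-3.142, -0.0, 1.745]
wrist_force: [0.3, -0.3, 0.8]
width: 0.0003
```

Request:
play_rows:
  rows:
    - {"linear":[0,0,0.05],"spin":0}
    - {"linear":[0,0,0],"spin":0}

```text
time: 12.98
tool_pos: [0.6432, 0.1355, 0.0147]
ee_rot: [-3.141, -0.0, 1.745]
wrist_force: [0.6, -0.1, -0.2]
width: 0.0006
```

Request:
play_rows:
  rows:
    - {"linear":[0,0,0.05],"spin":0}
    - {"linear":[0,0,0],"spin":0}

```text
time: 13.15
tool_pos: [0.6432, 0.1355, 0.0142]
ee_rot: [-3.141, -0.0, 1.745]
wrist_force: [-0.3, 0.8, 0.1]
width: 0.0005
```

Request:
play_rows:
  rows:
    - {"linear":[0,0,0.05],"spin":0}
    - {"linear":[0,0,0],"spin":0}

```text
time: 13.32
tool_pos: [0.6432, 0.1355, 0.0137]
ee_rot: [-3.142, -0.0, 1.745]
wrist_force: [-0.5, 0.2, 1.0]
width: 0.0003
```

Request:
play_rows:
  rows:
    - {"linear":[0,0,0.05],"spin":0}
    - {"linear":[0,0,0.03],"spin":0}

```text
time: 13.48
tool_pos: [0.6433, 0.1355, 0.0129]
ee_rot: [3.142, -0.0, 1.745]
wrist_force: [0.1, -0.0, -0.3]
width: 0.0005
```

Request:
play_rows:
  rows:
    - {"linear":[0,0,0.05],"spin":0}
    - {"linear":[0,0,0.03],"spin":0}

```text
time: 13.65
tool_pos: [0.6432, 0.1355, 0.0121]
ee_rot: [-3.142, -0.0, 1.745]
wrist_force: [-0.7, 0.8, -0.5]
width: 0.0006
```

Request:
play_rows:
  rows:
    - {"linear":[0,0,0.05],"spin":0}
    - {"linear":[0,0,0.03],"spin":0}

```text
time: 13.82
tool_pos: [0.6432, 0.1355, 0.0113]
ee_rot: [-3.142, -0.0, 1.745]
wrist_force: [-0.5, 0.4, -0.2]
width: 0.0007
```

Run:
```python
from h import *
s=robot.get_obs(); p=eyes.snapshot('wrist'); g=p['frame'].mean(2); print(s['tool_pos'],s['wrist_force'])
for c in (262,272,276,290,295,310): print(c,g[220:250:2,c].astype(int))
print(measure(eyes.snapshot('scene'),74,20))
```

```text
[0.64323428 0.13547782 0.01130237] [-0.53103871  0.36071043 -0.21160044]
262 [65 13 12 12 14 15 13 16 14 12 16 63 82 83 86]
272 [82 78 34 10 11 14 15 14 14 46 87 85 86 85 86]
276 [80 81 66 14 12 12 15 14 27 80 87 85 85 86 86]
290 [79 80 79 80 78 41  9 12 28 81 86 85 85 86 86]
295 [80 79 79 79 80 81 42 10 12 38 84 85 86 86 86]
310 [80 79 80 81 80 80 81 80 80 73 26  9 14 13 14]
(np.float64(74.05507414272475), np.float64(0.15171034412021128), np.float64(88.49999999999999))
```

Request:
play_rows:
  rows:
    - {"linear":[0,0,0.05],"spin":0}
    - {"linear":[0,0,0],"spin":0}

```text
time: 14.08
tool_pos: [0.6432, 0.1355, 0.0108]
ee_rot: [-3.142, -0.0, 1.745]
wrist_force: [0.1, 0.6, -0.2]
width: 0.0007
```

Request:
play_rows:
  rows:
    - {"linear":[0,0,0.05],"spin":0}
    - {"linear":[0,0,0],"spin":0}

```text
time: 14.25
tool_pos: [0.6432, 0.1355, 0.0103]
ee_rot: [-3.142, -0.0, 1.745]
wrist_force: [-0.4, -0.8, 0.4]
width: 0.0005
```

Request:
play_rows:
  rows:
    - {"linear":[0,0,0.05],"spin":0}
    - {"linear":[0,0,0],"spin":0}

```text
time: 14.42
tool_pos: [0.6435, 0.1355, 0.0102]
ee_rot: [3.141, 0.0, 1.745]
wrist_force: [-0.5, 0.4, 1.0]
width: 0.0006
```

Request:
play_rows:
  rows:
    - {"linear":[0,0,0.05],"spin":0}
    - {"linear":[0,0,0],"spin":0}

```text
time: 14.58
tool_pos: [0.6439, 0.1354, 0.0102]
ee_rot: [3.14, 0.0, 1.745]
wrist_force: [0.1, -1.2, 4.2]
width: 0.0005
```

Request:
play_rows:
  rows:
    - {"linear":[0.1,-0.8,0.02],"spin":0}
    - {"linear":[0.1,-1.7,0],"spin":0}
    - {"linear":[0.1,-2.3,0],"spin":0}
    - {"linear":[0.1,-2.3,-0.3],"spin":0}
    - {"linear":[0.1,-1.8,-0.8],"spin":0}
    - {"linear":[0,-0.5,-0.8],"spin":0}

```text
time: 15.08
tool_pos: [0.5457, 0.124, 0.027]
ee_rot: [-3.137, -0.001, 1.745]
wrist_force: [-0.3, -0.0, -0.0]
width: 0.0003
```

```bash
cat > trk.py <<'E'
from h import *
import json,sys,os
def shots(k,gap=0):
    out=[]
    for _ in range(k):
        t=robot.get_obs()['time']; p=eyes.snapshot('scene'); out.append((t,p))
        for __ in range(gap): eyes.snapshot('scene')
    return out
E
python3 - <<'E'
from trk import *
o=shots(4); 
R=[]
for t,p in o: m=measure(p); R.append((t,m[0]%360,m[1],m[2])); print(np.round(R[-1],3))
s=robot.get_obs();print(s['time'],s['tool_pos'],s['wrist_force'])
E
```

```text
[ 15.083 134.496   0.184  68.5  ]
[ 15.133 140.676   0.193  62.167]
[ 15.183 148.023   0.196  63.833]
[ 15.233 155.812   0.211  58.667]
15.2833 [0.55074953 0.12429158 0.02864679] [ 0.17514835 -0.27665841 -0.46221634]
```

Request:
play_rows:
  rows:
    - {"linear":[0,0.5,0],"spin":0}
    - {"linear":[0,0.8,0.2],"spin":0}
    - {"linear":[0,0.8,0.3],"spin":0}
    - {"linear":[0,0.5,0.3],"spin":0}
    - {"linear":[0,0.2,0.2],"spin":0}

```text
time: 15.7
tool_pos: [0.5784, 0.1291, 0.0169]
ee_rot: [-3.141, -0.0, 1.745]
wrist_force: [-0.9, 0.3, -0.7]
width: 0.0004
```

Run:
```python
from trk import *
o=shots(12,1)
R=[]
for t,p in o: m=measure(p); R.append((t,m[0]%360,m[1],m[2])); print(np.round(R[-1],3))
np.save('R1.npy',R)
s=robot.get_obs();d=s['tool_pos'][:2]-C;print(s['time'],s['tool_pos'],np.hypot(*d),s['wrist_force'])
```

```text
[1.57000e+01 2.23406e+02 2.16000e-01 5.55000e+01]
[ 15.8    58.886   0.22  -53.167]
[ 15.9    74.462   0.21  -69.917]
[1.60000e+01 2.67596e+02 2.01000e-01 8.47500e+01]
[1.61000e+01 2.79454e+02 1.85000e-01 1.11417e+02]
[  16.2    113.405    0.177 -103.75 ]
[  16.3    126.289    0.181 -103.917]
[ 16.4   140.924   0.173 -98.833]
[ 16.5   153.988   0.154 -95.167]
[1.66000e+01 3.46961e+02 1.38000e-01 9.62500e+01]
[ 16.7     0.765   0.126 108.583]
[ 1.68000e+01  1.93645e+02  1.10000e-01 -1.00750e+02]
16.9 [0.57740531 0.12900272 0.01814947] 0.1122199189244882 [ 0.25949718 -0.17066627  0.73911046]
```

```bash
cat >> trk.py <<'E'
from scipy.integrate import solve_ivp
def fit(R,prior=True):
    R=np.array(R); t0=15.233
    def th(q,t):
        th0,w0,a,b=q; t=np.asarray(t)-t0   # w' = -a - b w
        return th0+(w0+a/b)*(1-np.exp(-b*t))/b-a/b*t
    def res(q):
        e=R[:,1]-th(q,R[:,0]); e=(e+90)%180-90
        return np.r_[e/2,(q[3]-.13)/.05,(q[2]-3)/4]
    best=None
    for w0 in np.arange(120,165,4):
        r=least_squares(res,[155.8,w0,3,.13],loss='soft_l1',bounds=([100,80,-1,.01],[200,200,30,.5]))
        if best is None or r.cost<best.cost: best=r
    return best.x,th,best
E
python3 - <<'E'
from trk import *
o=shots(10,2); R=list(np.load('R1.npy'))+[(15.083,134.5,0,0),(15.133,140.7,0,0),(15.183,148.0,0,0),(15.233,155.8,0,0)]
for t,p in o: m=measure(p); R.append((t,m[0]%360,m[1],m[2]))
np.save('R2.npy',R); q,th,b=fit(R); print(q,b.cost,np.round(b.fun[:-2]*2,1))
now=robot.get_obs()['time']; print(now,th(q,now))
T=np.arange(now,now+14,.001); H=th(q,T)
for k in range(1,6):
    i=np.argmax(H>=251.8+360*k)
    if i: print(k,T[i],(H[i+1]-H[i])/.001)
E
```

```text
[1.56052546e+02 1.52098990e+02 2.39940087e+00 1.14823825e-01] 3.7413034073670293 [-1.5 -0.3  1.3  0.6 -1.2 -0.8 -1.2  0.3  0.4  0.6  1.8  2.2  1.5 -0.
 -0.4 -0.3  0.4 -2.3 -1.3 -1.   0.6  0.7  1.2 -1.  -1.3  0.9]
18.4 549.1858358215392
1 19.060000000000805 90.57598128481459
2 25.117000000008208 34.709496205096
```

Request:
play_rows:
  rows:
    - {"linear":[0,0,0],"spin":0}
    - {"linear":[0,0,0],"spin":0}
    - {"linear":[0,0,0],"spin":0}
    - {"linear":[0,0,0],"spin":0}
    - {"linear":[0,0,0],"spin":0}
    - {"linear":[0,0,0],"spin":0}
    - {"linear":[0,0,0],"spin":0}
    - {"linear":[0,0,0],"spin":0}
    - {"linear":[0,0,0],"spin":0}
    - {"linear":[0,0,0],"spin":0}
    - {"linear":[0,0,0],"spin":0}
    - {"linear":[0,0,0],"spin":0}

```text
time: 19.4
tool_pos: [0.5774, 0.129, 0.0182]
ee_rot: [3.141, -0.0, 1.745]
wrist_force: [-1.0, 0.2, 0.4]
width: -0.0
```

Request:
play_rows:
  rows:
    - {"linear":[0,0,0],"spin":0}
    - {"linear":[0,0,0],"spin":0}
    - {"linear":[0,0,0],"spin":0}
    - {"linear":[0,0,0],"spin":0}
    - {"linear":[0,0,0],"spin":0}
    - {"linear":[0,0,0],"spin":0}
    - {"linear":[0,0,0],"spin":0}
    - {"linear":[0,0,0],"spin":0}
    - {"linear":[0,0,0],"spin":0}
    - {"linear":[0,0,0],"spin":0}
    - {"linear":[0,0,0],"spin":0}
    - {"linear":[0,0,0],"spin":0}

```text
time: 20.4
tool_pos: [0.5774, 0.129, 0.0182]
ee_rot: [3.141, -0.0, 1.745]
wrist_force: [0.4, -0.3, -0.3]
width: 0.0003
```

```bash
cat > go.py <<'E'
from trk import *
import sys
i,n,g=map(int,sys.argv[1:])
o=shots(n,g); R=list(np.load(f'R{i}.npy'))
for t,p in o: m=measure(p); R.append((t,m[0]%360,m[1],m[2])); print(np.round(R[-1],2))
np.save(f'R{i+1}.npy',R); q,th,b=fit(R); print(q,b.cost,np.round(b.fun[-2-n:-2]*2,1))
s=robot.get_obs(); now=s['time']; print(now,th(q,now),s['tool_pos'])
T=np.arange(now,now+14,.001); H=th(q,T)
for k in range(1,6):
    i=np.argmax(H>=251.8+360*k)
    if i: print(k,T[i],(H[i+1]-H[i])/.001)
E
python3 go.py 2 4 2
```

```text
[ 20.4    2.3    0.12 103.75]
[ 2.0550e+01  1.9345e+02  1.1000e-01 -1.1025e+02]
[ 2.0700e+01  2.0389e+02  9.0000e-02 -1.1392e+02]
[ 2.0850e+01  2.1148e+02  9.0000e-02 -1.0042e+02]
[1.56019161e+02 1.52128643e+02 2.97268460e+00 1.10609799e-01] 4.488643170122279 [ 0.6  0.8  0.5 -2.5]
21.0 764.2240886568015 [0.57738312 0.12898355 0.01817687]
2 25.284000000005236 32.01121348649849
```

Request:
play_rows:
  rows:
    - {"linear":[0,0,0.15],"spin":0}
    - {"linear":[0,0,0.15],"spin":0}
    - {"linear":[0,0,0.15],"spin":0}
    - {"linear":[0,0,0],"spin":0}
    - {"linear":[0,0,0],"spin":0}
    - {"linear":[0,0,0],"spin":0}
    - {"linear":[0,0,0],"spin":0}
    - {"linear":[0,0,0],"spin":0}
    - {"linear":[0,0,0],"spin":0}
    - {"linear":[0,0,0],"spin":0}
    - {"linear":[0,0,0],"spin":0}
    - {"linear":[0,0,0],"spin":0}

```text
time: 22.0
tool_pos: [0.5774, 0.129, 0.0137]
ee_rot: [3.141, -0.0, 1.745]
wrist_force: [0.1, 0.0, -0.7]
width: 0.0004
```

Request:
play_rows:
  rows:
    - {"linear":[0,0,0],"spin":0}
    - {"linear":[0,0,0],"spin":0}
    - {"linear":[0,0,0],"spin":0}
    - {"linear":[0,0,0],"spin":0}
    - {"linear":[0,0,0],"spin":0}
    - {"linear":[0,0,0],"spin":0}
    - {"linear":[0,0,0],"spin":0}
    - {"linear":[0,0,0],"spin":0}
    - {"linear":[0,0,0],"spin":0}
    - {"linear":[0,0,0],"spin":0}
    - {"linear":[0,0,0],"spin":0}
    - {"linear":[0,0,0],"spin":0}

```text
time: 23.0
tool_pos: [0.5774, 0.129, 0.0137]
ee_rot: [3.142, -0.0, 1.745]
wrist_force: [-0.3, 0.5, -0.3]
width: 0.0002
```

```bash
python3 go.py 3 5 2
```

```text
[ 2.300e+01  3.392e+02  2.200e-01 -3.658e+01]
[ 2.3150e+01  3.4814e+02  2.2000e-01 -3.8920e+01]
[ 23.3  175.74   0.22  34.33]
[ 23.45   3.61   0.22 -33.75]
[ 23.6   10.59   0.21 -19.08]
[1.55980439e+02 1.52366510e+02 2.27801751e+00 1.17113507e-01] 5.160249487943193 [-2.  -0.5 -0.1  0.8  0.9]
23.75 916.3258113018557 [0.57740353 0.12901134 0.01369533]
2 25.176000000001743 34.16835472762614
```

Request:
play_rows:
  rows:
    - {"linear":[0,0,0.1],"spin":0}
    - {"linear":[0,0,0.1],"spin":0}
    - {"linear":[0,0,0],"spin":0}
    - {"linear":[0,0,0],"spin":0}
    - {"linear":[0,0,0],"spin":0}
    - {"linear":[0,0,0],"spin":0}
    - {"linear":[0,0,0],"spin":0}
    - {"linear":[0,0,0],"spin":0}

```text
time: 24.42
tool_pos: [0.5774, 0.129, 0.0117]
ee_rot: [3.141, -0.0, 1.745]
wrist_force: [0.0, -0.4, -0.3]
width: 0.0007
```

Run:
```python
from trk import *
R=list(np.load('R4.npy'))
for n in('scene','top','scene'):
    t=robot.get_obs()['time'];p=eyes.snapshot(n);m=measure(p); print(n,t,np.round(m,2),m[0]%180)
    if n=='scene': R.append((t,m[0]%360,m[1],m[2]))
np.save('R5.npy',R); q,th,b=fit(R); s=robot.get_obs(); print(np.round(b.fun[-8:-2]*2,1),s['time'],th(q,s['time']),s['tool_pos'],s['wrist_force'])
T=np.arange(s['time'],s['time']+2,.001);H=th(q,T); print(T[np.argmax(H>968.6)],T[np.argmax(H>971.8)])
```

```text
scene 24.4167 [2.1979e+02 2.1000e-01 4.6580e+01] 39.7924998009365
top 24.4667 [ 40.2    0.23 -68.17] 40.196883882149045
scene 24.5167 [2.2346e+02 2.2000e-01 5.4670e+01] 43.455716396650644
[ 0.5  1.1  2.1  2.5 -1.3 -1.3] 24.5667 946.5976159925167 [0.57740504 0.12899466 0.01172074] [ 0.35542533  0.42509919 -0.67177524]
25.217700000000796 25.320700000000922
```

Request:
play_rows:
  rows:
    - {"linear":[0,0,0],"spin":0}
    - {"linear":[0,0,0],"spin":0}
    - {"linear":[0,0,0],"spin":0}
    - {"linear":[0,0,0],"spin":0}

```text
time: 24.9
tool_pos: [0.5774, 0.129, 0.0117]
ee_rot: [3.142, -0.0, 1.745]
wrist_force: [-0.1, 0.1, -0.1]
width: 0.0006
```

Run:
```python
from trk import *
R=list(np.load('R5.npy'))
for n in('scene','top','scene'):
    t=robot.get_obs()['time'];p=eyes.snapshot(n);m=measure(p); print(n,t,np.round(m,2),m[0]%180)
    if n=='scene': R.append((t,m[0]%360,m[1],m[2]))
np.save('R6.npy',R); q,th,b=fit(R); s=robot.get_obs(); print(np.round(b.fun[-8:-2]*2,1),s['time'],th(q,s['time']),s['tool_pos'])
T=np.arange(s['time'],s['time']+2,.001);H=th(q,T); print(T[np.argmax(H>968.6)],T[np.argmax(H>971.8)])
```

```text
scene 24.9 [ 58.88   0.22 -54.  ] 58.87785601216446
top 24.95 [ 57.41   0.26 -64.83] 57.41306989910348
scene 25.0 [ 63.13   0.21 -66.08] 63.13361380983301
[ 1.9  2.2 -1.8 -1.9 -0.1  0.8] 25.05 964.0237299331833 [0.57738001 0.12900081 0.01167535]
25.190000000000172 25.291000000000295
```

Request:
play_rows:
  rows:
    - {"linear":[0,0,0],"spin":0}

```text
time: 25.13
tool_pos: [0.5774, 0.129, 0.0117]
ee_rot: [3.142, -0.0, 1.745]
wrist_force: [-0.3, -0.5, 0.2]
width: 0.0004
```

Run:
```python
from h import *
t=robot.get_obs()['time'];p=eyes.snapshot('scene');print(t,measure(p),robot.get_obs()['time'])
```

```text
25.1333 (np.float64(67.91802724405866), np.float64(0.2133268394754406), np.float64(-58.58333333333333)) 25.1833
```

Request:
play_rows:
  rows:
    - {"linear":[0,0,0.3],"spin":0}
    - {"linear":[0,0,0.05],"spin":0}
    - {"linear":[0,0,0],"spin":0}

```text
time: 25.43
tool_pos: [0.579, 0.1294, 0.0102]
ee_rot: [3.137, -0.0, 1.745]
wrist_force: [-0.4, -0.2, 5.5]
width: 0.0006
```

Run:
```python
from h import *
for n in('scene','top','scene'):
    p=eyes.snapshot(n);print(n,measure(p))
s=robot.get_obs();print(s['time'],s['tool_pos'],s['wrist_force'])
```

```text
scene (np.float64(251.37529459444994), np.float64(0.21394456212771348), np.float64(60.16666666666666))
top (np.float64(246.71812621171696), np.float64(0.2824082394414875), np.float64(69.58333333333334))
scene (np.float64(251.47194756470333), np.float64(0.21064011173387023), np.float64(59.75))
25.5833 [0.57895877 0.12941977 0.01019288] [0.19026576 1.55253039 5.51016387]
```

Request:
play_rows:
  rows:
    - {"linear":[0,0,-0.1],"spin":0}
    - {"linear":[0,0,-0.4],"spin":0}
    - {"linear":[0,0,-1],"spin":0}
    - {"linear":[0,0,-2],"spin":0}
    - {"linear":[1,0,-3],"spin":0}
    - {"linear":[2,0,-3],"spin":0}
    - {"linear":[3,0,-3],"spin":0}
    - {"linear":[4,0,0],"spin":0}
    - {"linear":[4,0,0],"spin":0}
    - {"linear":[4,0,0],"spin":0}
    - {"linear":[3,0,0],"spin":0}
    - {"linear":[0,0,0],"spin":0}

```text
time: 26.58
tool_pos: [0.539, 0.3409, 0.1328]
ee_rot: [-3.141, -0.003, 1.752]
wrist_force: [0.1, -0.0, -0.3]
width: 0.0006
```

Run:
```python
from h import *
ims=[]
for n in('scene','top'):
    p=eyes.snapshot(n);print(n,measure(p))
    r0,c0=((150,170) if n=='scene' else (150,230)); ims.append(cv2.resize(p['frame'][r0:r0+150,c0:c0+150][...,::-1],(400,400),interpolation=2))
for _ in range(8): p=eyes.snapshot('scene')
print(measure(p)); s=robot.get_obs();print(s['time'],s['tool_pos'],s['wrist_force'])
for k,z in(('bead_jar',.04),('spool',.04),('ring_box',.038),('bead_dish',.018)):
    for q in finder.silhouettes(p,k)[:2]: print(k,round(q['conf'],2),np.round(q['box'],1))
cv2.imwrite('pics/l.png',np.hstack(ims))
```

```text
scene (np.float64(76.01954912846999), np.float64(0.2087615715431154), np.float64(-65.83333333333333))
top (np.float64(75.65271034135478), np.float64(0.12862745098039216), np.float64(-67.91666666666667))
(np.float64(77.08630876795742), np.float64(0.20625272331154684), np.float64(-74.5))
27.0833 [0.54151442 0.33424407 0.13281615] [-0.10724476 -0.03530886 -0.02527035]
bead_jar 0.75 [274.5 178.4  19.   23.1]
spool 0.64 [316.9 198.6  17.9  22.8]
ring_box 0.58 [221.9 304.1  29.4  36.7]
bead_dish 0.73 [187.6 263.9  27.8  23.7]
```

View pics/l.png

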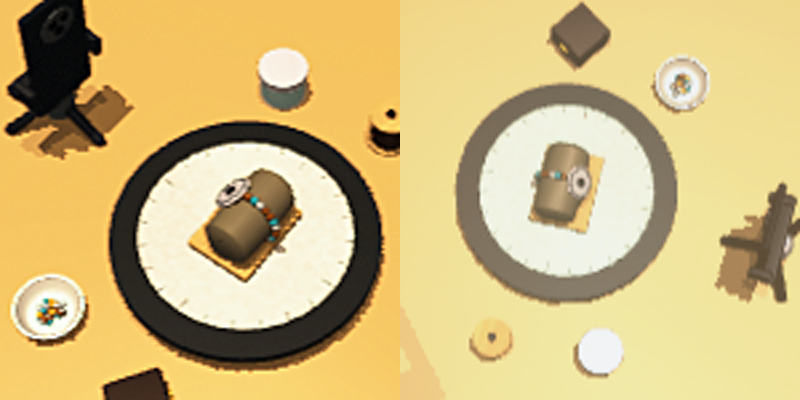

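Request:
play_rows:
  rows:
    - {"linear":[-2.0,0.6,0],"spin":0}
    - {"linear":[-3.6,1.1,0],"spin":0}
    - {"linear":[-3.7,1.15,0],"spin":0}
    - {"linear":[-3.7,1.15,0],"spin":0}
    - {"linear":[-3.7,1.15,1],"spin":0}
    - {"linear":[-3.0,0.95,2],"spin":0}
    - {"linear":[-1.6,0.5,3],"spin":0}
    - {"linear":[0,0,3],"spin":0}
    - {"linear":[0,0,1.6],"spin":0}
    - {"linear":[0,0,0.8],"spin":0}
    - {"linear":[0,0,0.2],"spin":0}
    - {"linear":[0,0,0],"spin":0}

```text
time: 28.28
tool_pos: [0.6431, 0.1372, 0.0168]
ee_rot: [3.141, -0.0, 1.745]
wrist_force: [0.2, -0.1, 0.2]
width: 0.0007
```

Run:
```python
from h import *
s=robot.get_obs();print(s['time'],s['tool_pos'],s['wrist_force'])
for n in('scene','scene'): p=eyes.snapshot(n);print(n,measure(p))
```

```text
28.2833 [0.64311095 0.1372331  0.01682457] [ 0.20873636 -0.13040051  0.23527598]
scene (np.float64(76.924897997273), np.float64(0.20895322051114618), np.float64(-73.91666666666667))
scene (np.float64(76.924897997273), np.float64(0.20895322051114618), np.float64(-74.00000000000001))
```

Request:
play_rows:
  rows:
    - {"linear":[-0.1,0,0.4],"spin":0}
    - {"linear":[-0.05,0,0.2],"spin":0}
    - {"linear":[0,0,0.1],"spin":0}
    - {"linear":[0,0,0.05],"spin":0}
    - {"linear":[0,0,0],"spin":0}

```text
time: 28.8
tool_pos: [0.644, 0.1355, 0.0102]
ee_rot: [3.14, 0.0, 1.745]
wrist_force: [0.1, 0.1, 2.7]
width: 0.0003
```

Request:
play_rows:
  rows:
    - {"linear":[0.1,-0.7,0.05],"spin":0}
    - {"linear":[0.1,-1.5,0],"spin":0}
    - {"linear":[0.1,-2.05,0],"spin":0}
    - {"linear":[0.1,-2.05,-0.3],"spin":0}
    - {"linear":[0.1,-1.6,-0.8],"spin":0}
    - {"linear":[0,-0.5,-0.5],"spin":0}

```text
time: 29.3
tool_pos: [0.5565, 0.1258, 0.0242]
ee_rot: [-3.139, -0.0, 1.745]
wrist_force: [0.1, -0.5, -0.9]
width: 0.0002
```

Run:
```python
from trk import *
o=shots(2,1); R=[]
for t,p in o: m=measure(p); R.append((t,m[0]%360,m[1],m[2])); print(np.round(R[-1],3))
np.save('Q0.npy',R); s=robot.get_obs();print(s['time'],s['tool_pos'],s['wrist_force'])
```

```text
[2.93000e+01 3.07965e+02 1.79000e-01 8.72500e+01]
[2.94000e+01 3.23889e+02 1.70000e-01 8.95000e+01]
29.5 [0.56026398 0.12588616 0.02475392] [ 1.32309919 -0.31191354  0.38453019]
```

Request:
play_rows:
  rows:
    - {"linear":[0,0.4,0],"spin":0}
    - {"linear":[0,0.6,0.2],"spin":0}
    - {"linear":[0,0.5,0.3],"spin":0}
    - {"linear":[0,0.3,0.3],"spin":0}
    - {"linear":[0,0,0.2],"spin":0}
    - {"linear":[0,0,0.15],"spin":0}
    - {"linear":[0,0,0],"spin":0}
    - {"linear":[0,0,0],"spin":0}

```text
time: 30.17
tool_pos: [0.5771, 0.1289, 0.0129]
ee_rot: [-3.141, -0.0, 1.745]
wrist_force: [-0.0, -0.3, 0.6]
width: 0.0007
```

```bash
cat > go2.py <<'E'
from trk import *
import sys
i,n,g=map(int,sys.argv[1:4])
o=shots(n,g); R=[list(r) for r in np.load(f'Q{i}.npy')]
for t,p in o: m=measure(p); R.append([t,m[0]%360,m[1],m[2]]); print(np.round(R[-1],2))
np.save(f'Q{i+1}.npy',R); A=np.array(R); t0=A[0,0]
def th(q,t): t=np.asarray(t)-t0; return q[0]+(q[1]+q[2]/q[3])*(1-np.exp(-q[3]*t))/q[3]-q[2]/q[3]*t
def res(q):
    e=(A[:,1]-th(q,A[:,0])+90)%180-90; return np.r_[e/1.5,(q[3]-.115)/.01,(q[2]-2.5)/.5]
b=min((least_squares(res,[308,w,2.5,.115],loss='soft_l1') for w in np.arange(120,165,4)),key=lambda r:r.cost); q=b.x
s=robot.get_obs(); now=s['time']; print(q,np.round(b.fun[:-2]*1.5,1),now,th(q,now),s['tool_pos'])
T=np.arange(now,now+12,.001); H=th(q,T)
for k in (612,972,968.4): 
    j=np.argmax(H>=k-.2)
    if j: print(k,T[j],(H[j+1]-H[j])/.001)
E
python3 go2.py 0 5 1
```

```text
[30.17 62.92  0.14 77.67]
[ 3.0270e+01  2.5557e+02  1.6000e-01 -9.2000e+01]
[30.37 88.89  0.19 69.92]
[ 3.0470e+01  2.8159e+02  1.8000e-01 -6.4580e+01]
[ 30.57 113.03   0.19  73.58]
[3.08590075e+02 1.40852266e+02 2.48627965e+00 1.14305331e-01] [-0.6  1.3 -1.  -0.8  0.2  0.8  0.2] 30.6667 484.60404077039766 [0.57743125 0.12895932 0.01326704]
612 31.840700000001434 99.86154547630122
972 36.959700000007686 45.991228892830804
968.4 36.8817000000076 46.597908533044574
```

Request:
play_rows:
  rows:
    - {"linear":[0,0,0],"spin":0}
    - {"linear":[0,0,0],"spin":0}
    - {"linear":[0,0,0],"spin":0}
    - {"linear":[0,0,0],"spin":0}
    - {"linear":[0,0,0],"spin":0}
    - {"linear":[0,0,0],"spin":0}
    - {"linear":[0,0,0],"spin":0}
    - {"linear":[0,0,0],"spin":0}
    - {"linear":[0,0,0],"spin":0}
    - {"linear":[0,0,0],"spin":0}
    - {"linear":[0,0,0],"spin":0}
    - {"linear":[0,0,0],"spin":0}

```text
time: 31.67
tool_pos: [0.5774, 0.129, 0.0132]
ee_rot: [3.142, -0.0, 1.745]
wrist_force: [-0.0, -0.8, 0.4]
width: 0.001
```

Request:
play_rows:
  rows:
    - {"linear":[0,0,0],"spin":0}
    - {"linear":[0,0,0],"spin":0}
    - {"linear":[0,0,0],"spin":0}
    - {"linear":[0,0,0],"spin":0}
    - {"linear":[0,0,0],"spin":0}
    - {"linear":[0,0,0],"spin":0}
    - {"linear":[0,0,0],"spin":0}
    - {"linear":[0,0,0],"spin":0}
    - {"linear":[0,0,0],"spin":0}
    - {"linear":[0,0,0],"spin":0}
    - {"linear":[0,0,0],"spin":0}
    - {"linear":[0,0,0],"spin":0}

```text
time: 32.67
tool_pos: [0.5774, 0.129, 0.0131]
ee_rot: [3.142, -0.0, 1.745]
wrist_force: [-0.3, -0.3, 0.3]
width: 0.0004
```

Request:
play_rows:
  rows:
    - {"linear":[0,0,0],"spin":0}
    - {"linear":[0,0,0],"spin":0}
    - {"linear":[0,0,0],"spin":0}
    - {"linear":[0,0,0],"spin":0}
    - {"linear":[0,0,0],"spin":0}
    - {"linear":[0,0,0],"spin":0}
    - {"linear":[0,0,0],"spin":0}
    - {"linear":[0,0,0],"spin":0}
    - {"linear":[0,0,0],"spin":0}
    - {"linear":[0,0,0],"spin":0}
    - {"linear":[0,0,0],"spin":0}
    - {"linear":[0,0,0],"spin":0}

```text
time: 33.67
tool_pos: [0.5774, 0.129, 0.0131]
ee_rot: [3.142, -0.0, 1.745]
wrist_force: [0.5, 0.4, 0.3]
width: 0.0006
```

```bash
python3 go2.py 1 4 1
```

```text
[ 3.3670e+01  2.2631e+02  1.2000e-01 -9.8420e+01]
[33.77 54.31  0.13 91.83]
[33.87 62.43  0.14 76.75]
[ 3.3970e+01  2.5015e+02  1.5000e-01 -9.2920e+01]
[3.08973597e+02 1.40686102e+02 2.57838891e+00 1.18909695e-01] [-1.   0.9 -1.  -0.7  0.4  1.   0.6 -1.  -0.5  0.3  0.8] 34.0667 796.4142228796579 [0.57739579 0.12896727 0.01312696]
972 37.25769999999256 41.34375427372561
968.4 37.17069999999276 41.999165493052715
```

Request:
play_rows:
  rows:
    - {"linear":[0,0,0.07],"spin":0}
    - {"linear":[0,0,0.07],"spin":0}
    - {"linear":[0,0,0],"spin":0}
    - {"linear":[0,0,0],"spin":0}
    - {"linear":[0,0,0],"spin":0}
    - {"linear":[0,0,0],"spin":0}
    - {"linear":[0,0,0],"spin":0}
    - {"linear":[0,0,0],"spin":0}
    - {"linear":[0,0,0],"spin":0}
    - {"linear":[0,0,0],"spin":0}
    - {"linear":[0,0,0],"spin":0}
    - {"linear":[0,0,0],"spin":0}

```text
time: 35.07
tool_pos: [0.5774, 0.129, 0.0118]
ee_rot: [3.142, -0.0, 1.745]
wrist_force: [-0.1, 0.1, 0.3]
width: 0.0003
```

Request:
play_rows:
  rows:
    - {"linear":[0,0,0],"spin":0}
    - {"linear":[0,0,0],"spin":0}
    - {"linear":[0,0,0],"spin":0}
    - {"linear":[0,0,0],"spin":0}
    - {"linear":[0,0,0],"spin":0}
    - {"linear":[0,0,0],"spin":0}
    - {"linear":[0,0,0],"spin":0}
    - {"linear":[0,0,0],"spin":0}
    - {"linear":[0,0,0],"spin":0}
    - {"linear":[0,0,0],"spin":0}
    - {"linear":[0,0,0],"spin":0}
    - {"linear":[0,0,0],"spin":0}

```text
time: 36.07
tool_pos: [0.5774, 0.129, 0.0117]
ee_rot: [3.142, -0.0, 1.745]
wrist_force: [0.3, 0.2, -0.0]
width: 0.0006
```

Request:
play_rows:
  rows:
    - {"linear":[0,0,0],"spin":0}
    - {"linear":[0,0,0],"spin":0}
    - {"linear":[0,0,0],"spin":0}
    - {"linear":[0,0,0],"spin":0}

```text
time: 36.4
tool_pos: [0.5774, 0.1289, 0.0117]
ee_rot: [3.142, -0.0, 1.745]
wrist_force: [0.4, -0.1, -0.6]
width: 0.0004
```

```bash
python3 go2.py 2 3 1
```

```text
[3.6400e+01 2.1566e+02 2.0000e-01 4.7420e+01]
[3.6500e+01 2.2031e+02 2.1000e-01 3.7750e+01]
[3.6600e+01 2.2602e+02 2.1000e-01 6.6830e+01]
[3.09430594e+02 1.39782915e+02 2.46295008e+00 1.16956659e-01] [-1.5  0.6 -0.8 -0.5  0.6  1.3  0.9 -1.2 -0.7  0.1  0.5 -0.  -0.3  0.7] 36.7 950.0576264466678 [0.57740805 0.12895688 0.01174788]
972 37.18599999999887 42.88748327940084
968.4 37.102999999999064 43.511256919828156
```

Request:
play_rows:
  rows:
    - {"linear":[0,0,0],"spin":0}
    - {"linear":[0,0,0],"spin":0}
    - {"linear":[0,0,0],"spin":0}

```text
time: 36.95
tool_pos: [0.5774, 0.129, 0.0117]
ee_rot: [-3.142, -0.0, 1.745]
wrist_force: [0.4, 0.7, -0.4]
width: 0.0004
```

```bash
python3 go2.py 3 2 0
```

```text
[ 36.95  63.43   0.22 -67.83]
[ 37.    65.81   0.21 -44.58]
[3.09651449e+02 1.39384005e+02 2.38302283e+00 1.16510342e-01] [-1.7  0.4 -0.8 -0.4  0.7  1.4  1.  -1.1 -0.6  0.1  0.6 -0.8 -1.  -0.1
  1.   1.1] 37.05 966.8947843470266 [0.57737724 0.12897558 0.01173263]
972 37.161999999999736 43.49620204652638
968.4 37.07999999999993 44.110093868312106
```

```bash
python3 -c "
from h import *
eyes.snapshot('scene');print(robot.get_obs()['time'])"
```

```text
37.1
```

Request:
play_rows:
  rows:
    - {"linear":[0,0,0.3],"spin":0}
    - {"linear":[0,0,0],"spin":0}
    - {"linear":[0,0,0],"spin":0}
    - {"linear":[0,0,0],"spin":0}

```text
time: 37.43
tool_pos: [0.5786, 0.1292, 0.0102]
ee_rot: [3.139, -0.0, 1.745]
wrist_force: [-0.4, 1.0, 5.1]
width: 0.0004
```

```bash
python3 -c "
from h import *
print(measure(eyes.snapshot('scene')));s=robot.get_obs();print(s['time'],s['tool_pos'],s['wrist_force'])"
```

```text
(np.float64(72.7981735229376), np.float64(0.2074278698588091), np.float64(-71.16666666666667))
37.4833 [0.57856701 0.1292259  0.01019153] [0.32322736 0.85368978 6.30772493]
```

Request:
play_rows:
  rows:
    - {"linear":[0,0,-0.02],"spin":0}
    - {"linear":[0,0,-0.02],"spin":0}
    - {"linear":[0,0,-0.02],"spin":0}
    - {"linear":[0,0,-0.02],"spin":0}
    - {"linear":[0,0,-0.01],"spin":0}
    - {"linear":[0,0,-0.01],"spin":0}
    - {"linear":[0,0,-0.01],"spin":0}
    - {"linear":[0,0,-0.01],"spin":0}
    - {"linear":[0,0,-0.01],"spin":0}
    - {"linear":[0,0,-0.01],"spin":0}

```text
time: 38.32
tool_pos: [0.5775, 0.1288, 0.0102]
ee_rot: [3.141, 0.0, 1.745]
wrist_force: [-0.6, -0.9, 4.9]
width: 0.0006
```

Request:
play_rows:
  rows:
    - {"linear":[0,0,-0.01],"spin":0}
    - {"linear":[0,0,-0.01],"spin":0}
    - {"linear":[0,0,-0.01],"spin":0}
    - {"linear":[0,0,-0.01],"spin":0}
    - {"linear":[0,0,-0.02],"spin":0}
    - {"linear":[0,0,-0.05],"spin":0}
    - {"linear":[0,0,-0.2],"spin":0}
    - {"linear":[0,0,-0.5],"spin":0}
    - {"linear":[0,0,-1.5],"spin":0}

```text
time: 39.07
tool_pos: [0.5748, 0.1288, 0.0304]
ee_rot: [-3.135, -0.001, 1.745]
wrist_force: [-1.1, 0.1, -0.4]
width: 0.0003
```

Request:
play_rows:
  rows:
    - {"linear":[0,0,-2],"spin":0}
    - {"linear":[1,0,-3],"spin":0}
    - {"linear":[2,0,-3],"spin":0}
    - {"linear":[3,0,-2],"spin":0}
    - {"linear":[4,0,0],"spin":0}
    - {"linear":[4,0,0],"spin":0}
    - {"linear":[4,0,0],"spin":0}
    - {"linear":[3,0,0],"spin":0}
    - {"linear":[2,0,0],"spin":0}
    - {"linear":[0,0,0],"spin":0}
    - {"linear":[0,0,0],"spin":0}

```text
time: 39.98
tool_pos: [0.5368, 0.3563, 0.1328]
ee_rot: [-3.141, 0.001, 1.747]
wrist_force: [0.5, 0.5, 0.5]
width: 0.0006
```

Run:
```python
from h import *
a=eyes.snapshot('scene');b=eyes.snapshot('top')
for _ in range(8): c=eyes.snapshot('top')
print(measure(a),measure(b),measure(c),measure(eyes.snapshot('scene'))); s=robot.get_obs();print(s['time'],s['tool_pos'],s['wrist_force'])
d=np.abs(b['frame'].astype(int)-c['frame']).max(2); print(d[175:265,250:335].max())
im=[cv2.resize(p['frame'][r:r+150,q:q+150][...,::-1],(400,400),interpolation=2) for p,r,q in((a,150,170),(c,150,230))]
cv2.imwrite('pics/m.png',np.hstack(im))
```

```text
(np.float64(75.67903646223448), np.float64(0.20721743242751645), np.float64(-66.66666666666666)) (np.float64(74.323090527839), np.float64(0.1252886470300308), np.float64(-69.50000000000001)) (np.float64(74.323090527839), np.float64(0.1252886470300308), np.float64(-69.33333333333334)) (np.float64(75.67903646223448), np.float64(0.20721743242751645), np.float64(-66.75000000000001))
40.5333 [0.53775628 0.35505803 0.13339648] [-0.49624741 -1.06622284 -0.04573547]
3
```

View pics/m.png

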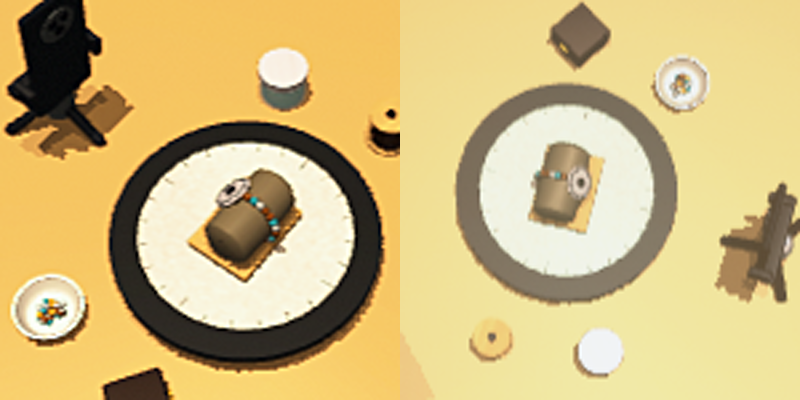

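```bash
python3 -c "
from bench import robot
print(robot.close_job())"
```

```text
the job is handed in; nothing more can be done
None
```

The job is handed in at about 40.5 s. The disc is standing still with the medallion about 2.5° past the phone, which I judged square enough to leave.

**First run:** I flicked the rim to about 2.5 rad/s. The disc carried the medallion past the phone untouched, and I braked it on a later pass at about 251°, where square is about 252°. The finger sprang back as I lifted it and the disc crept about 5°, so I did the job again rather than push the disc into place.

**Second run:** I flicked the disc again to about 2.4 rad/s. The tracked motion puts one untouched pass at 31.8 s. I braked on the next turn and lifted the finger slowly.

**Last checks:**
- **Stillness:** images 0.45 s apart show no movement of the disc, and the arm is clear of everything.
- **Angle:** the overhead camera puts the roll at 254.3° and the scene camera at 255.7°. The scene camera seemed to read about 1° high near there. The phone's direction is about 251.8°, give or take 1°.
- **Other things:** the phone, jar, spool, box and dish look unmoved. I did not check the spare roll, pliers and bangle at the end. The wrist force readings stayed under about 7 N.

**Did not agree:**
- The closed fingertips touched the band with the TCP at z = 10 mm. That puts the tips about 20 mm behind the TCP, not 14 mm ahead as stated.
- The slow lift still let the disc slide about 2 to 3° before it settled.

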